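# Read the marks under two spice jars and sort them

### The arm

A 6-joint arm with a two-finger parallel gripper is mounted at the origin on a cart in front of the work surface, level with it; the furniture and walls round the work are solid. World frame = base frame: x ahead of the robot, y to its left, z up, the work surface at z = 0. Lengths are in m, angles in rad, forces in N, time in s.
With the tool pointing down it reaches from about 0.35 to 0.85 m from the base axis. Payload 8.1 kg.
Tool frame: the origin (TCP) lies at the very end of the fingers, on their centre line; the grasp point (between the pads) lies 19 mm behind it; z points along the fingers, y is the line along which they close (so a half turn about z gives the same grasp; the last joint's range is limited). The gripper opens to 93 mm and grips with 3 to 60 N. Pads are 15 mm wide; open, the fingers measure 128 mm over their backs; the gripper's body (75 mm by 188 mm) begins 65 mm behind the grasp point.
Start: joints at [1.236, 0.13, 1.488, -0, 1.523, -0.085], TCP at [0.148, 0.581, 0.219] pointing down, gripper open.
Joint ranges: [-2.96, 2.96], [-0.89, 2.26], [0.02, 2.5], [-1.34, 4.48], [0, 2.73], [-2.66, 2.66]. Speed limits (rad/s): [2.39, 2.39, 2.79, 3.14, 3.14, 3.14].

### API

Orientations are given as a rotation vector (axis times angle).
In Python, from plant import read_state, eyes, workorder gives the robot as it stands. The module is installed in compiled form; this text tells all that it offers.
- The arm moves only by the tool play_rows, never from a script. Its argument "targets" is one flat list of numbers, 4 for each row, row after row: the shift along the tool's x, y, z in cm, then the turn about the tool's z in degrees. In form: [dx, dy, dz, roll, dx, dy, dz, roll, ...]. A call has 1 to 8 rows; each row is the pose to reach, as a shift and turn from the pose commanded when the call began, along the tool's axes at that moment; what a row does not reach only later rows make up. A row lasts 1/12 s, in which the tool goes at most 41.7 mm and 7.16 degrees, less where a joint would pass 70% of its speed; a pose out of reach is approached as far as the arm can. A call with a gripper value outside its range is refused whole. "grip" is the finger opening in cm, from 0 to 9.3, set as the call begins (left out, the last holds). The fingers move at their own pace and stop on an object; "grip_force" is the grip in N (left out, the last holds). Time passes only in rows, so rows that repeat a pose let the fingers close. It gives the time, the measured TCP pose, the force, the opening and the grip force at its end, in the units of the state.
- read_state(): the state, without advancing time (a new reading comes with each control period).
- eyes.read_camera(name): name is "scene" or "top" or "wrist"; returns a dict with "image" (384x512x3 uint8, red, green, blue), "vfov" (degrees; the focal length in pixels is half the picture's height over the tangent of half this angle, whatever the lens; pixels are square), "cx", "cy" (the principal point, pixels), "cam_to_world" (4x4, takes a point from camera to world coordinates); the wrist camera has in their place "T_tool_cam" (4x4, takes a point from camera to tool coordinates, whose origin is the TCP and whose axes are the flange's). Camera axes: x right, y up, looking along -z (the intrinsics and any distortion apply to the point x, -y, -z); pixel columns grow to the right and rows downward; lengths in m; the calibration is good to about 2 mm. A picture is of the moment at which its call begins: read the wrist's pose just before it. There is no depth.
- workorder.close_job(): hands the job in; it is judged then, once.
The state is a dict: "t": time; "q": joint angles; "dq": joint speeds; "joint_torque": joint torques, N m; "tool_pos": TCP position; "orientation": TCP orientation; "force": force on the tool from outside, world axes, zero at the start; "wrist_torque": the same for the moment, N m; "opening": finger opening in m; "gripper_force": force on a finger pad.
Only numpy, scipy, OpenCV 4.12 (cv2) and the standard library are available. Lean on these libraries where they do the work, as an engineer would, in place of code of your own. Each camera call takes 0.05 s, during which the arm holds its last target. There are 200 camera calls.

### The job

The two spice jars sloping in the wire rack look alike, but each has a mark hidden on its underside: the one with a round dot belongs in the square wooden tray, the one with a bar in the round steel dish. Take them one at a time, in either order: lift a jar out, tip it in the gripper well past level so that its cap hangs down and its underside faces clearly upward, hold it there a moment to read the mark, then lay it on its side in the middle of its place and let go, all before touching the other jar. Do not drop a jar, and leave the pepper mill, the salt shaker and the glass where they stand.

Things in the scene. Friction and masses are not known exactly. Their poses are not given: they have to be found in the camera images.
- jar_dot: white spice jar, green cap, on its underside a black round dot, 16 mm (goes in the tray); from outside like the other. 91 mm long; 39 mm across for 75 mm from the base, cap 36 mm; 0.11 kg. Origin: centre of the base; z along the axis, base to cap. At the start it lies in the rack, base low and towards the robot, cap raised and away, axis 35 degrees from level.
- jar_bar: white spice jar, green cap, on its underside a black bar right across, 35 x 8 mm (goes in the dish); from outside like the other. 91 mm long; 39 mm across for 75 mm from the base, cap 36 mm; 0.11 kg. Origin: centre of the base; z along the axis, base to cap. At the start it lies in the rack, base low and towards the robot, cap raised and away, axis 35 degrees from level.
- jar_dot_mid (a point): the middle of the dot jar, on its axis 45.5 mm from the base
- jar_bar_mid (a point): the middle of the bar jar, on its axis 45.5 mm from the base
- rack: fixed rack of 6 mm steel wire, 158 wide x 90 x 84 mm high. Origin: centre of underside. Jars lie loose at y = +50 and -50 mm, axes along x (base to cap, rising 35 degrees), each on two rails 22 mm apart, so fingers pass down either side of it; cross wires lie only under its ends. The rails turn up 14 mm in front of the base as a stop.
- tray: fixed square tray of light wood, 138 x 138 mm outside, 126 x 126 mm inside, walls 22 mm high over the worktop, inner floor 6 mm above it. Origin: centre of its underside; x and y along its sides.
- dish: fixed round steel dish, 144 mm across the rim, floor about 130 mm across inside, rim 22 mm high over the worktop, inner floor 5 mm above it. Origin: centre of its underside.
- pepper_mill: bystander: turned dark wooden pepper mill, 58 mm across, 150 mm high, standing; origin at the centre of its foot.
- salt_shaker: bystander: glass salt shaker with metal top, 44 mm across, 90 mm high, standing; origin at the centre of its foot.
- glass: bystander: clear tumbler, 80 mm across, 91 mm high, standing; origin at the centre of its foot.
Mind the look-alikes: they are no part of the job. Leave any turquoise look-alike of the jar_bar alone.

How it is judged:
By the outcome, as a careful person would: the job done as asked, in the order asked, and still so for the second after the job is handed in, with the robot touching nothing.
It also fails if it takes over 64 s, if anything falls off the work surface, if the arm or the gripper's body presses on something with over 40 N, if the wrist force passes 120 N, or if a joint passes its speed limit or range.

## Working session

There is one attempt and no reset: what is moved stays moved. The work goes in short steps, Python scripts to look and compute and a tool call to move; the robot and the scene stay as the last step left them, time stands still between calls to the robot, and variables do not carry over. Pictures are saved under pics/ and viewed, at most 10 in all, crops included, and the job is handed in when it is done.

Besides the shell and the picture viewer there is one more tool, called after "Emit:" in YAML: its name, and indented under it one key for each argument. play_rows: Moves the arm, as the interface text tells. Its arguments: {"type":"object","properties":{"targets":{"type":"array"},"grip":{"type":"number"},"grip_force":{"type":"number"}},"required":["targets"]}

```bash
mkdir -p pics
cat > h.py <<'E'
import numpy as np, cv2
from scipy.spatial.transform import Rotation as R
from plant import read_state, eyes, workorder
def cam(n):
    s=read_state(); c=eyes.read_camera(n); 
    if n=='wrist':
        T=np.eye(4);T[:3,:3]=R.from_rotvec(s['orientation']).as_matrix();T[:3,3]=s['tool_pos'];c['cam_to_world']=T@c['T_tool_cam']
    return s,c
def save(c,f,box=None,k=1):
    im=c['image'][...,::-1]
    if box: im=im[box[1]:box[3],box[0]:box[2]]
    if k!=1: im=cv2.resize(im,None,fx=k,fy=k,interpolation=cv2.INTER_CUBIC)
    cv2.imwrite('pics/'+f,im)
def ray(c,u,v):
    f=192/np.tan(np.radians(c['vfov'])/2);T=c['cam_to_world']
    d=np.array([(u-c['cx'])/f,-(v-c['cy'])/f,-1.]);return T[:3,3],T[:3,:3]@d
def atz(c,u,v,z):
    o,d=ray(c,u,v);return o+d*(z-o[2])/d[2]
def proj(c,p):
    f=192/np.tan(np.radians(c['vfov'])/2);q=np.linalg.inv(c['cam_to_world'])@np.r_[p,1]
    return c['cx']+f*q[0]/-q[2],c['cy']-f*q[1]/-q[2]
E
python3 - <<'E'
from h import *
np.set_printoptions(precision=3,suppress=True)
for n in ['scene','top']:
    s,c=cam(n);save(c,n+'0.png',k=1.5);print(n,c['vfov'],c['cx'],c['cy'],[k for k in c if k!='image']);print(c['cam_to_world'])
print(R.from_rotvec(s['orientation']).as_matrix(),s)
E
```

```text
scene 42.09691597292988 258.1227814582969 195.85154423904723 ['vfov', 'cx', 'cy', 'cam_to_world']
[[ 0.746  0.514 -0.422  0.108]
 [-0.666  0.568 -0.484 -0.588]
 [-0.009  0.643  0.766  0.978]
 [ 0.     0.     0.     1.   ]]
top 43.48588649768012 260.57432958151395 191.15759942679708 ['vfov', 'cx', 'cy', 'cam_to_world']
[[-0.006  0.985 -0.171  0.412]
 [-1.    -0.006  0.005 -0.029]
 [ 0.004  0.171  0.985  1.199]
 [ 0.     0.     0.     1.   ]]
[[-0.969  0.247 -0.001]
 [ 0.247  0.969 -0.002]
 [ 0.    -0.002 -1.   ]] {'t': 0.05, 'q': array([ 1.236,  0.131,  1.489, -0.   ,  1.523, -0.085]), 'dq': array([ 0.001, -0.   , -0.001, -0.002, -0.002,  0.001]), 'joint_torque': array([  0.   , -56.177, -49.349,   0.077,   0.03 ,  -0.   ]), 'tool_pos': array([0.148, 0.581, 0.218]), 'orientation': array([-0.391, -3.117,  0.003]), 'force': array([-0.451,  0.486,  0.21 ]), 'wrist_torque': array([ 0.006, -0.086,  0.019]), 'gripper_force': 0.0, 'opening': 0.09266349104123459}
```

View pics/top0.png

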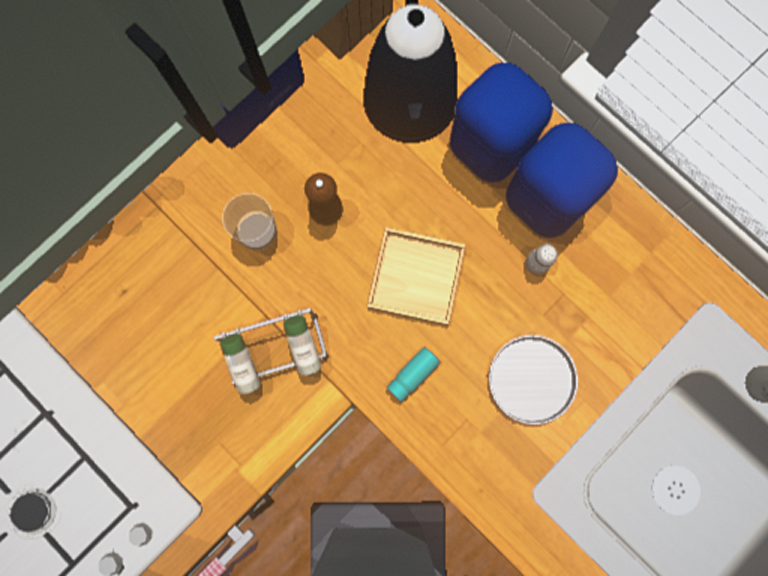

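View pics/scene0.png

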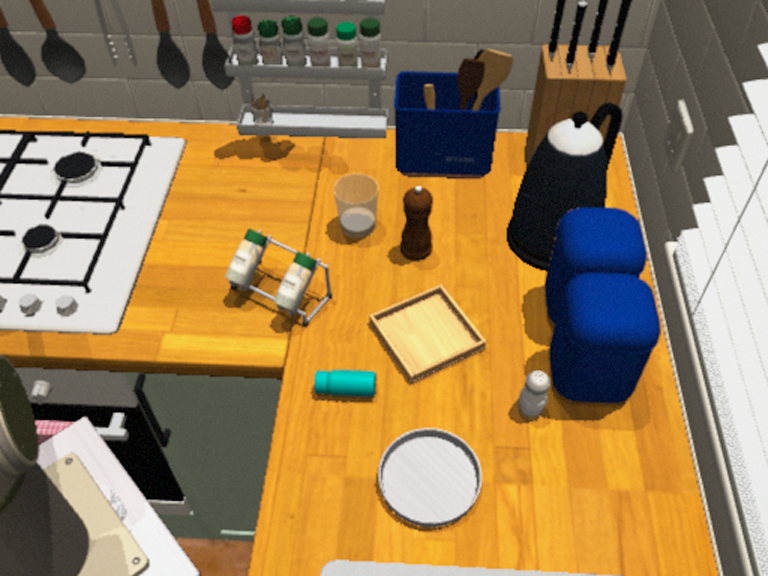

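Run:
```python
from h import *
np.set_printoptions(precision=3,suppress=True)
_,ct=cam('top');_,cs=cam('scene')
tr=[(385,230),(465,243),(449,324),(368,308)]
P=np.array([atz(ct,u/1.5,v/1.5,.022) for u,v in tr]);print('tray',P.mean(0),P)
trs=[(438,288),(485,343),(413,378),(370,323)]
P=np.array([atz(cs,u/1.5,v/1.5,.022) for u,v in trs]);print('tray scene',P.mean(0))
print('dish',atz(ct,533/1.5,380/1.5,.022),atz(cs,430/1.5,476/1.5,.022))
print('mill',atz(ct,326/1.5,208/1.5,.0),'glass',atz(ct,258/1.5,232/1.5,0),'salt',atz(ct,538/1.5,270/1.5,0),'turq',atz(ct,413/1.5,375/1.5,.02))
def tri(a,b):
    o1,d1=ray(ct,a[0]/1.5,a[1]/1.5);o2,d2=ray(cs,b[0]/1.5,b[1]/1.5)
    t=np.linalg.lstsq(np.c_[d1,-d2],o2-o1,rcond=None)[0];p,q=o1+d1*t[0],o2+d2*t[1];return (p+q)/2,np.linalg.norm(p-q)
print('capA',tri((233,345),(256,240)),'capB',tri((296,330),(305,263)))
print('rack top corner R',tri((312,312),(328,260)))
for z in (.03,.08): print(z,atz(ct,240/1.5,362/1.5,z),atz(ct,303/1.5,347/1.5,z))
c=eyes.read_camera('wrist');print(c['T_tool_cam'],c['vfov'],c['cx'],c['cy'])
```

```text
tray [ 0.633 -0.078  0.022] [[ 0.712 -0.026  0.022]
 [ 0.689 -0.16   0.022]
 [ 0.553 -0.13   0.022]
 [ 0.58   0.003  0.022]]
tray scene [ 0.629 -0.085  0.022]
dish [ 0.461 -0.264  0.022] [ 0.46  -0.269  0.022]
mill [0.757 0.075 0.   ] glass [0.715 0.191 0.   ] salt [ 0.646 -0.285  0.   ] turq [ 0.47 -0.07  0.02]
capA (array([0.515, 0.209, 0.087]), np.float64(0.0018913565343711598)) capB (array([0.539, 0.11 , 0.092]), np.float64(0.006551110803420984))
rack top corner R (array([0.566, 0.085, 0.099]), np.float64(0.007327431141777316))
0.03 [0.492 0.209 0.03 ] [0.516 0.108 0.03 ]
0.08 [0.489 0.199 0.08 ] [0.511 0.102 0.08 ]
[[ 0.001  0.956  0.293  0.083]
 [ 1.    -0.001 -0.001 -0.   ]
 [-0.     0.293 -0.956 -0.166]
 [ 0.     0.     0.     1.   ]] 68.45104909427012 251.26985362244682 191.0931729060465
```

Emit:
play_rows:
  targets: [-26, -18.7, 0, 0, -26, -18.7, 0, 0, -26, -18.7, 0, 0, -26, -18.7, 0, 0, -26, -18.7, 0, 0, -26, -18.7, 0, 0, -26, -18.7, 0, 0, -26, -18.7, 0, 0]

```text
t: 0.92
tool_pos: [0.3556, 0.3332, 0.2187]
orientation: [0.393, 3.116, -0.001]
force: [-0.0, -0.3, 0.1]
opening: 0.0929
gripper_force: 0.0
```

Emit:
play_rows:
  targets: [-19, -13.8, 0, -28, -19, -13.8, 0, -28, -19, -13.8, 0, -28, -19, -13.8, 0, -28, -19, -13.8, 0, -28, -19, -13.8, 0, -28, -19, -13.8, 0, -28, -19, -13.8, 0, -28]

```text
t: 1.58
tool_pos: [0.505, 0.153, 0.2183]
orientation: [0.367, -3.12, 0.001]
force: [-0.8, 0.3, -0.6]
opening: 0.0927
gripper_force: 0.0
```

Run:
```python
from h import *
np.set_printoptions(precision=3,suppress=True)
s,c=cam('wrist');save(c,'w1.png',k=1.5);print(s['t'],s['tool_pos'],R.from_rotvec(s['orientation']).as_matrix());np.save('w1.npy',c['cam_to_world'])
```

```text
1.5833 [0.505 0.153 0.218] [[-0.973 -0.232 -0.   ]
 [-0.232  0.973 -0.   ]
 [ 0.001 -0.    -1.   ]]
```

View pics/w1.png

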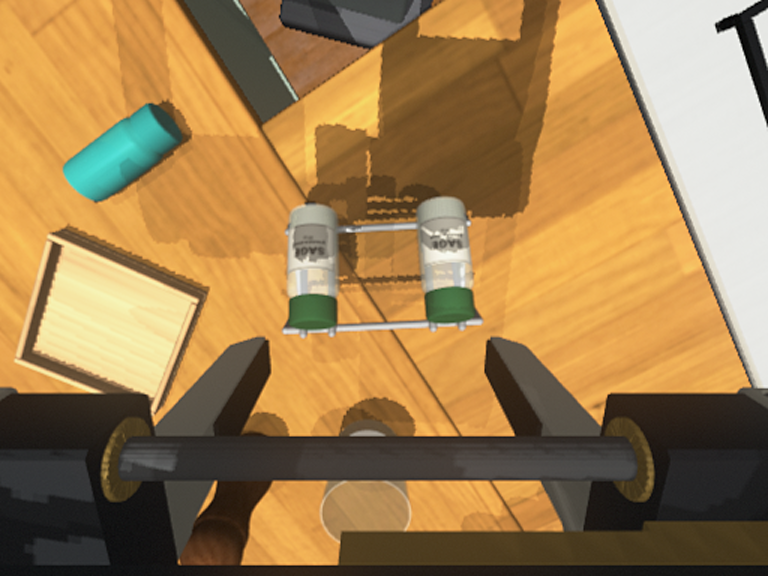

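```bash
cat > fit.py <<'E'
from h import *
from scipy.optimize import least_squares
np.set_printoptions(precision=4,suppress=True)
cams=[cam(n)[1] for n in ('wrist','top','scene')]
rough=[np.array([.515,.209,.087]),np.array([.539,.11,.092])]
obs=[]
for c in cams:
    h=cv2.cvtColor(c['image'],cv2.COLOR_RGB2HSV);m=((h[...,0]>45)&(h[...,0]<80)&(h[...,1]>110)&(h[...,2]>25)).astype(np.uint8)
    n,l,st,ce=cv2.connectedComponentsWithStats(m)
    o=[]
    for r in rough:
        e=np.array(proj(c,r));k=[i for i in range(1,n) if st[i,4]>25 and np.hypot(*(ce[i]-e))<25]
        i=max(k,key=lambda i:st[i,4]);ys,xs=np.where(l==i);o.append((np.array([xs.mean(),ys.mean()]),st[i]));
    obs.append(o);print(o)
def model(c,cap,yaw,pitch=np.radians(35)):
    a=np.array([np.cos(pitch)*np.cos(yaw),np.cos(pitch)*np.sin(yaw),np.sin(pitch)]);b=np.array([-np.sin(yaw),np.cos(yaw),0]);n=np.cross(a,b)
    P=[proj(c,cap+a*s+.018*(np.cos(t)*b+np.sin(t)*n)) for s in (-.008,.008) for t in np.linspace(0,6.28,40)]
    H=cv2.convexHull(np.array(P,np.float32));M=cv2.moments(H);return np.array([M['m10']/M['m00'],M['m01']/M['m00']])
def res(p):
    yaw=p[6];r=[]
    for c,o in zip(cams,obs):
        for k in (0,1): r+=list(model(c,p[3*k:3*k+3],yaw)-o[k][0])
    d=p[:3]-p[3:6];r+=[300*(d@[np.cos(yaw),np.sin(yaw),0]),300*d[2]]
    return r
s=least_squares(res,np.r_[rough[0],rough[1],.237],x_scale=.01);p=s.x
print(np.array(s.fun));yaw=p[6];a=np.array([np.cos(.6109)*np.cos(yaw),np.cos(.6109)*np.sin(yaw),np.sin(.6109)])
print('yaw',np.degrees(yaw))
for k in (0,1):
    cap=p[3*k:3*k+3];print('cap',cap,'base',cap-.083*a,'25mm',cap-.058*a,'mid',cap-.0375*a)
print('dist',np.linalg.norm(p[:3]-p[3:6]))
E
python3 fit.py
```

```text
Traceback (most recent call last):
  File "fit.py", line 13, in <module>
    i=max(k,key=lambda i:st[i,4]);ys,xs=np.where(l==i);o.append((np.array([xs.mean(),ys.mean()]),st[i]));
ValueError: max() iterable argument is empty
```

```bash
sed -i "/^cams=/a for c,n in zip(cams[1:],('top','scene')): c['image']=cv2.resize(cv2.imread('pics/'+n+'0.png'),(512,384),interpolation=cv2.INTER_AREA)[...,::-1].copy()" fit.py; python3 fit.py
```

```text
Traceback (most recent call last):
  File "fit.py", line 14, in <module>
    i=max(k,key=lambda i:st[i,4]);ys,xs=np.where(l==i);o.append((np.array([xs.mean(),ys.mean()]),st[i]));
ValueError: max() iterable argument is empty
```

```bash
sed -i "s/    obs.append(o)/    obs.append(o)/; s/^        e=np.array(proj(c,r));/        e=np.array(proj(c,r));hp=h[int(e[1])-3:int(e[1])+4:3,int(e[0])-3:int(e[0])+4:3].reshape(-1,3).tolist();print(e,hp[4],hp[:3],[(ce[i].round(),st[i,4]) for i in range(1,n) if st[i,4]>25][:6]);/" fit.py; python3 fit.py 2>&1 | grep -v Trace
```

```text
[294.1576 204.2557] [58, 102, 120] [[58, 100, 117], [59, 100, 120], [58, 100, 120]] []
  File "fit.py", line 14, in <module>
    i=max(k,key=lambda i:st[i,4]);ys,xs=np.where(l==i);o.append((np.array([xs.mean(),ys.mean()]),st[i]));
ValueError: max() iterable argument is empty
```

```bash
sed -i "s/>110)&/>75)\&/; s/;print(e,hp.*:6\])//" fit.py; python3 fit.py 2>&1 | grep -v Trace
```

```text
[(array([295.5795, 203.7875]), array([280, 192,  32,  24, 673], dtype=int32)), (array([203.7323, 207.9565]), array([189, 197,  31,  23, 620], dtype=int32))]
[(array([154.0435, 231.3696]), array([148, 227,  11,   9,  46], dtype=int32)), (array([196.4844, 218.5469]), array([190, 214,  12,  10,  64], dtype=int32))]
[(array([170.0568, 158.2841]), array([164, 153,  14,  11,  88], dtype=int32)), (array([202.871, 173.914]), array([196, 169,  14,  11,  93], dtype=int32))]
[ 0.1602  0.0677 -0.0869 -0.1339  0.9093 -0.7945  0.5081 -0.4828 -1.1189
 -0.0953 -1.1555 -0.1982 -0.5875 -0.0052]
yaw 15.305207556076022
cap [0.5123 0.2078 0.0959] base [0.4467 0.1899 0.0483] 25mm [0.4665 0.1953 0.0626] mid [0.4827 0.1997 0.0744]
cap [0.5406 0.1121 0.0959] base [0.475  0.0941 0.0483] 25mm [0.4947 0.0995 0.0626] mid [0.5109 0.104  0.0744]
dist 0.09985991333165004
```

Emit:
play_rows:
  targets: [2.8, -5, 4, -2, 2.8, -5, 8, -2, 2.8, -5, 8, -2, 2.8, -5, 8, -2, 2.8, -5, 8, -2, 2.8, -5, 8, -2]
  grip: 6.5
  grip_force: 15

```text
t: 2.73
tool_pos: [0.4898, 0.1006, 0.1404]
orientation: [-0.428, 3.11, 0.0]
force: [0.4, -0.4, 0.8]
opening: 0.0657
gripper_force: 0.0
```

Run:
```python
from h import *
np.set_printoptions(precision=3,suppress=True)
s,c=cam('wrist');save(c,'w2.png',k=1.5);print(s['t'],s['tool_pos'],s['opening'],R.from_rotvec(s['orientation']).as_matrix())
y=np.radians(15.3);a=np.array([np.cos(.611)*np.cos(y),np.cos(.611)*np.sin(y),np.sin(.611)]);b=np.array([.475,.0941,.0483])
n=np.array([-np.sin(.611)*np.cos(y),-np.sin(.611)*np.sin(y),np.cos(.611)])
for t in (0,.018,.075): print(t,np.array(proj(c,b+t*a+.0195*n))*1.5)
```

```text
2.7333 [0.49  0.101 0.14 ] 0.06565822669852946 [[-0.963 -0.27   0.002]
 [-0.27   0.963  0.001]
 [-0.002 -0.    -1.   ]]
0 [372.963 255.873]
0.018 [372.683 285.169]
0.075 [371.705 387.436]
```

View pics/w2.png

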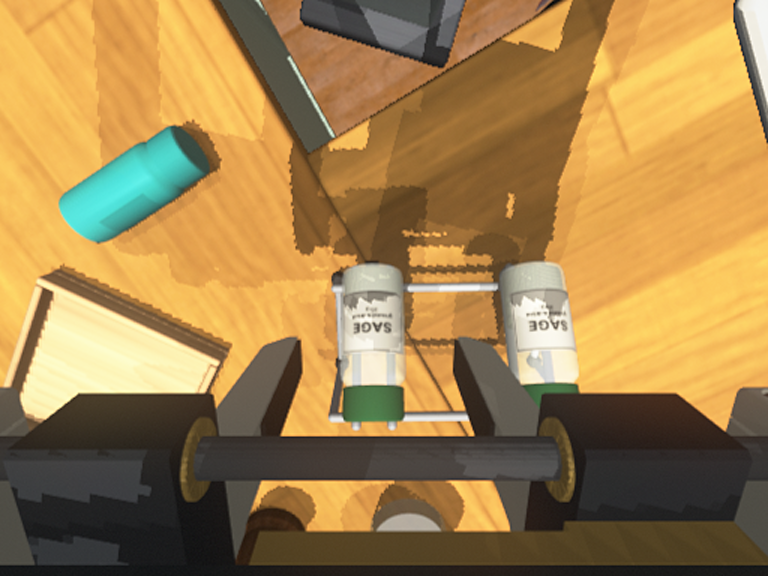

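Emit:
play_rows:
  targets: [0.1, -0.2, 4, 0, 0.1, -0.2, 7, 0, 0.1, -0.2, 9, 0, 0.1, -0.2, 9.8, 0, 0.1, -0.2, 9.8, 0, 0.1, -0.2, 9.8, 0]

```text
t: 3.28
tool_pos: [0.4895, 0.0983, 0.0423]
orientation: [-0.429, 3.11, -0.0]
force: [0.1, 0.3, 0.2]
opening: 0.065
gripper_force: 0.0
```

Emit:
play_rows:
  targets: [0, 0, 0, 0, 0, 0, 0, 0, 0, 0, 0, 0, 0, 0, 0, 0, 0, 0, 0, 0, 0, 0, 0, 0, 0, 0, 0, 0, 0, 0, 0, 0]
  grip: 3
  grip_force: 15

```text
t: 3.95
tool_pos: [0.4888, 0.0972, 0.0414]
orientation: [-0.428, 3.111, -0.002]
force: [-1.9, -4.6, 6.5]
opening: 0.0388
gripper_force: 15.0
```

Emit:
play_rows:
  targets: [0, 0, -1, 0, 0, 0, -3, 0, 0, 0, -6, 0, 0, 0, -9, 0, 0, 0, -12, 0, 0, 0, -15, 0, 0, 0, -17, 0, 0, 0, -18, 0]

```text
t: 4.62
tool_pos: [0.4894, 0.0983, 0.2247]
orientation: [-0.428, 3.107, 0.001]
force: [0.2, 1.1, -1.4]
opening: 0.0388
gripper_force: 15.0
```

Emit:
play_rows:
  targets: [0, 0, 0, 0, 0, 0, 0, 0, 0, 0, 0, 0]
  grip_force: 4

```text
t: 4.87
tool_pos: [0.4872, 0.0978, 0.2186]
orientation: [0.428, -3.109, -0.0]
force: [0.2, 0.0, -0.9]
opening: 0.0388
gripper_force: 4.0
```

Run:
```python
from h import *
s,c=cam('wrist');save(c,'w3.png',k=1.5);print(s['t'],s['tool_pos'],s['opening'],s['gripper_force'])
```

```text
4.8667 [0.48715701 0.09781747 0.21858489] 0.038778699791927815 4.000083580613136
```

View pics/w3.png

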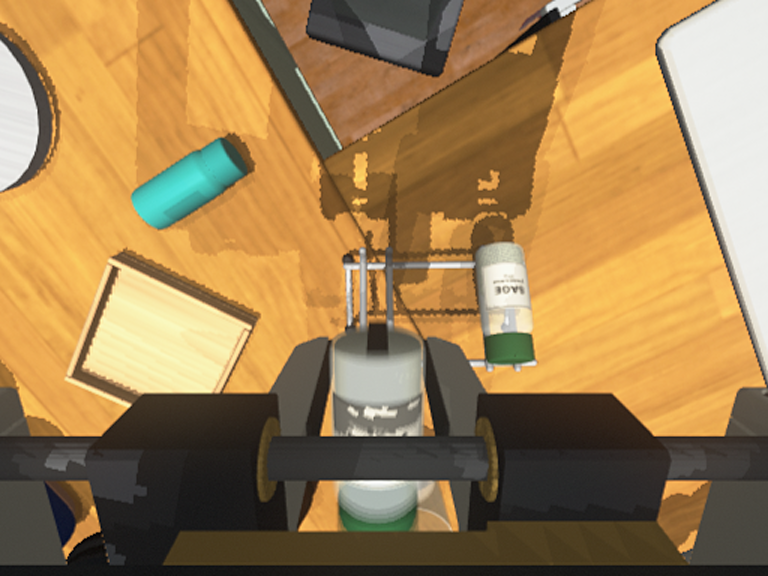

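Emit:
play_rows:
  targets: [0, 0, 0, 0, 0, 0, 0, 0, 0, 0, 0, 0, 0, 0, 0, 0]
  grip_force: 3

```text
t: 5.25
tool_pos: [0.488, 0.0978, 0.2201]
orientation: [0.429, -3.111, -0.0]
force: [-0.3, -0.3, -1.5]
opening: 0.0392
gripper_force: 3.0
```

Run:
```python
from h import *
s,c=cam('wrist');save(c,'w4.png',(150,180,350,384),2.5);print(s['t'],s['tool_pos'],s['opening'],s['gripper_force'])
```

```text
5.25 [0.48798789 0.09780623 0.22012235] 0.03916835647495518 2.9999827221035957
```

View pics/w4.png

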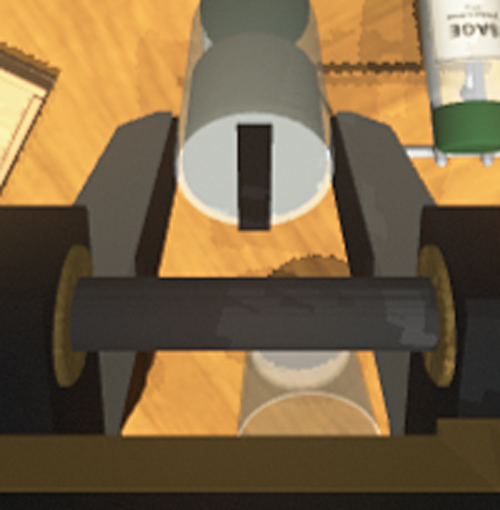

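Emit:
play_rows:
  targets: [0, 0, 0, 0, 0, 0, 0, 0, 0, 0, 0, 0, 0, 0, 0, 0]
  grip_force: 3

```text
t: 5.63
tool_pos: [0.4882, 0.0978, 0.2207]
orientation: [-0.429, 3.112, 0.0]
force: [-0.2, -0.0, -2.0]
opening: 0.0392
gripper_force: 3.0
```

```bash
cat > ang.py <<'E'
from h import *
import sys
np.set_printoptions(precision=3,suppress=True)
s,c=cam('wrist');T=c['T_tool_cam'];c2=dict(c,cam_to_world=T)
print(s['t'],s['tool_pos'],s['opening'],s['q'])
g=cv2.cvtColor(c['image'],cv2.COLOR_RGB2GRAY)
for th in np.radians([0,10,20,30,40,-10,-20,-30]):
    a=np.array([np.sin(th),0,np.cos(th)]);b=np.array([0,0,-.017])-.018*a
    e=np.array([np.cos(th),0,-np.sin(th)])
    print(int(round(np.degrees(th))),'base',proj(c2,b),'edges',proj(c2,b+.0195*e),proj(c2,b-.0195*e))
print('col250',[(v,int(g[v,252])) for v in range(180,300,3)])
print('col235',[(v,int(g[v,238])) for v in range(180,300,3)])
save(c,sys.argv[1],(150,130,350,330),2.5)
E
python3 ang.py w5.png
```

```text
5.6333 [0.488 0.098 0.221] 0.0391625785408104 [ 0.095 -0.15   1.763  0.     1.528 -1.75 ]
0 base (np.float64(251.0775317004528), np.float64(268.1847902233513)) edges (np.float64(251.11727005137175), np.float64(234.56480540810412)) (np.float64(251.04072578156453), np.float64(299.3238386619543))
10 base (np.float64(251.07131949199587), np.float64(273.04216921784246)) edges (np.float64(251.1123809736874), np.float64(243.5196253428664)) (np.float64(251.0348312272958), np.float64(299.27664374610686))
20 base (np.float64(251.06516393748058), np.float64(277.0843216694632)) edges (np.float64(251.1058362107761), np.float64(252.95717319088988)) (np.float64(251.03032736383315), np.float64(297.7496820433131))
30 base (np.float64(251.05930204760492), np.float64(280.18056857256937)) edges (np.float64(251.0979021257968), np.float64(262.44411583704937)) (np.float64(251.02724585495403), np.float64(294.9101539119206))
40 base (np.float64(251.05394167539015), np.float64(282.2526378613786)) edges (np.float64(251.088942842949), np.float64(271.53060221355304)) (np.float64(251.02556412038365), np.float64(2
[... 891 characters left out ...]
40), (243, 41), (246, 42), (249, 42), (252, 40), (255, 50), (258, 49), (261, 40), (264, 41), (267, 41), (270, 48), (273, 179), (276, 165), (279, 175), (282, 177), (285, 188), (288, 156), (291, 39), (294, 51), (297, 60)]
col235 [(180, 93), (183, 95), (186, 97), (189, 100), (192, 99), (195, 104), (198, 113), (201, 113), (204, 115), (207, 117), (210, 118), (213, 119), (216, 122), (219, 123), (222, 126), (225, 132), (228, 196), (231, 196), (234, 195), (237, 196), (240, 196), (243, 196), (246, 195), (249, 195), (252, 195), (255, 196), (258, 195), (261, 196), (264, 205), (267, 230), (270, 162), (273, 165), (276, 164), (279, 174), (282, 178), (285, 186), (288, 179), (291, 37), (294, 50), (297, 56)]
```

Emit:
play_rows:
  targets: [0, 0, 0, 0, 0, 0, 0, 0, 0, 0, 0, 0]
  grip_force: 20

```text
t: 5.93
tool_pos: [0.4882, 0.0978, 0.2207]
orientation: [-0.429, 3.112, -0.0]
force: [0.1, -0.6, -1.1]
opening: 0.0386
gripper_force: 20.0
```

```bash
cat > ang.py <<'E'
from h import *
import sys
from scipy.optimize import least_squares
np.set_printoptions(precision=4,suppress=True)
s,c=cam('wrist');T=c['T_tool_cam'];c2=dict(c,cam_to_world=T)
print(s['t'],s['tool_pos'],s['opening'],s['gripper_force'])
# white base disc: fill bright/dark mark inside, take top/bottom/left/right from mask
im=c['image'].astype(int);m=((im.max(2)-im.min(2)<25)&(im.mean(2)>140)).astype(np.uint8)
m[:, :200]=0;m[:,300:]=0;m[300:]=0;m[:190]=0
n,l,st,ce=cv2.connectedComponentsWithStats(m);i=1+np.argmax(st[1:,4]);print(st[i],ce[i])
save(c,sys.argv[1],(150,130,350,330),2.5)
x,y,w,h=st[i][:4]
def ell(p):
    th=p[2];e=np.array([np.cos(th),0,-np.sin(th)]);b=np.array([p[0],p[3],p[1]])
    P=np.array([proj(c2,b+.0195*(np.cos(t)*e+np.sin(t)*np.array([0,1,0]))) for t in np.linspace(0,6.283,72)])
    return np.r_[P.min(0),P.max(0)]
r=least_squares(lambda p:ell(p)-[x,y,x+w,y+h],[0,-.02,0.,0],x_scale=[.01,.01,.1,.01]);print('base x,z,theta,y',r.x,np.degrees(r.x[2]),r.fun)
E
python3 ang.py w5.png
```

```text
5.9333 [0.4882 0.0978 0.2207] 0.03863667957163165 19.999869167804718
[ 221  224   62   43 1478] [251.3545 244.5731]
base x,z,theta,y [-0.0031 -0.0059  0.3315  0.0006] 18.994650809447634 [0. 0. 0. 0.]
```

View pics/w5.png

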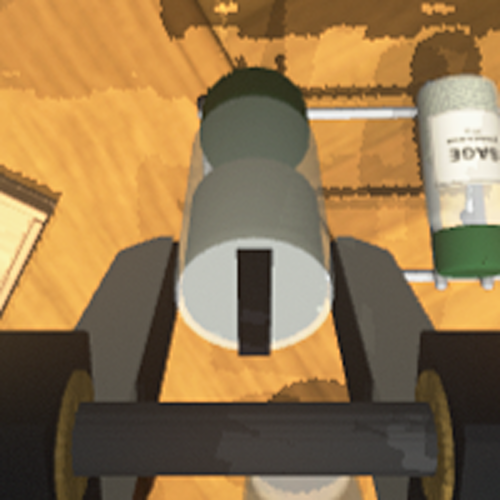

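Emit:
play_rows:
  targets: [0.4, -1, 0, 0, 1.2, -3, 0, 0, 2.7, -6.5, 0, 0, 4.1, -10, 0, 0, 5.5, -13.5, 0, 0, 7, -17, 0, 0, 8.4, -20.5, 0, 0, 9.9, -24, 0, 0]

```text
t: 6.65
tool_pos: [0.4569, -0.1624, 0.2208]
orientation: [-0.429, 3.112, -0.001]
force: [0.5, 0.1, -1.6]
opening: 0.0384
gripper_force: 20.0
```

Emit:
play_rows:
  targets: [1.2, -3, 0, 3, 2.4, -6, 0, 6, 3.4, -8.2, 0, 9, 4, -9.6, 0, 12, 4.1, -9.9, 0, 15, 4.1, -9.9, 0, 16, 4.1, -9.9, 0, 16, 4.1, -9.9, 0, 16]

```text
t: 7.32
tool_pos: [0.4449, -0.2662, 0.2206]
orientation: [-0.006, -3.141, -0.0]
force: [0.3, -0.0, -1.3]
opening: 0.0386
gripper_force: 20.0
```

```bash
python3 ang.py w6.png
python3 - <<'E'
from h import *
np.set_printoptions(precision=4,suppress=True)
s,c=cam('wrist');save(c,'w7.png',k=1.5);print(s['q'],R.from_rotvec(s['orientation']).as_matrix())
for a in np.arange(0,360,30): print(np.array(proj(c,[.4605+.072*np.cos(np.radians(a)),-.2665+.072*np.sin(np.radians(a)),.022]))*1.5)
E
```

```text
7.3167 [ 0.4449 -0.2662  0.2206] 0.038638246582492625 19.999961256980896
[ 221  224   62   43 1465] [251.2027 244.6096]
base x,z,theta,y [-0.0031 -0.0058  0.3317  0.0004] 19.00780037157676 [ 0.  0.  0. -0.]
[-0.6377 -0.0921  1.7099  0.      1.5239 -2.2051] [[-1.      0.0034 -0.    ]
 [ 0.0034  1.      0.0001]
 [ 0.      0.0001 -1.    ]]
[376.4487 346.1434]
[414.9782 336.6015]
[444.4595 310.0051]
[457.0911 271.9831]
[448.1651 231.8254]
[418.5348 200.9838]
[376.0253 189.4316]
[333.5779 201.1763]
[304.1129 232.153 ]
[295.4032 272.3524]
[308.2411 310.3175]
[337.8673 336.7789]
```

View pics/w7.png

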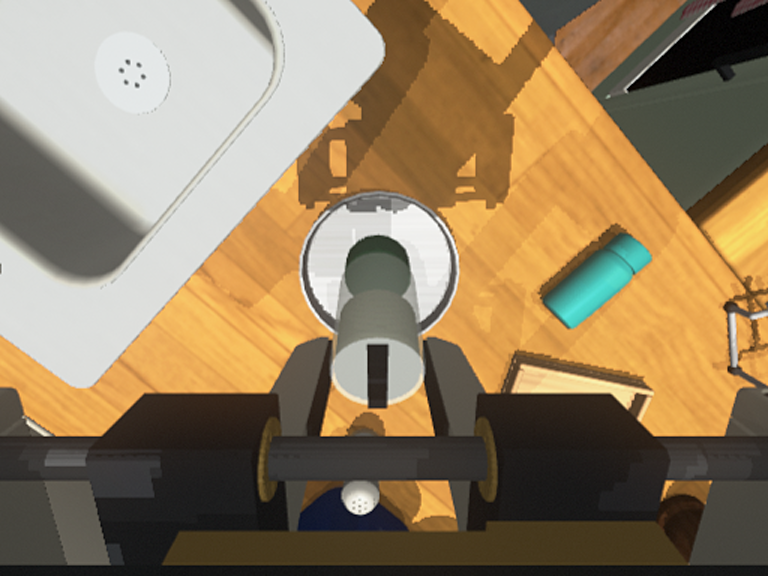

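Emit:
play_rows:
  targets: [-0.1, 0.1, 2, 0, -0.2, 0.2, 5, 0, -0.2, 0.2, 8, 0, -0.2, 0.2, 10.5, 0, -0.2, 0.2, 12, 0, -0.2, 0.2, 12.5, 0, -0.2, 0.2, 12.5, 0, -0.2, 0.2, 12.5, 0]

```text
t: 8.08
tool_pos: [0.4476, -0.2644, 0.0966]
orientation: [0.007, 3.141, -0.001]
force: [0.1, -0.0, -1.3]
opening: 0.0387
gripper_force: 20.0
```

Emit:
play_rows:
  targets: [0, 0, 0.2, 0, 0, 0, 0.4, 0, 0, 0, 0.6, 0, 0, 0, 0.6, 0]
  grip_force: 6

```text
t: 8.42
tool_pos: [0.4472, -0.2645, 0.0899]
orientation: [0.009, 3.141, -0.001]
force: [-0.1, 0.6, -1.4]
opening: 0.0385
gripper_force: 6.0
```

Emit:
play_rows:
  targets: [0, 0, 0.2, 0, 0, 0, 0.4, 0, 0, 0, 0.6, 0, 0, 0, 0.6, 0]

```text
t: 8.75
tool_pos: [0.4467, -0.2642, 0.083]
orientation: [-0.009, -3.141, -0.001]
force: [0.4, -0.6, -1.5]
opening: 0.0389
gripper_force: 6.0
```

Emit:
play_rows:
  targets: [0, 0, 0.3, 0, 0, 0, 0.6, 0, 0, 0, 0.8, 0, 0, 0, 0.8, 0]

```text
t: 9.08
tool_pos: [0.4483, -0.2651, 0.0768]
orientation: [0.009, 3.139, -0.002]
force: [1.0, 0.0, 5.6]
opening: 0.0389
gripper_force: 6.0
```

```bash
python3 ang.py w8.png; python3 -c "
from plant import read_state as r
print(r()['force'])"
```

```text
9.0833 [ 0.4483 -0.2651  0.0768] 0.03887025869619687 6.008745655417442
[ 200  190  100   89 4054] [249.6056 234.701 ]
base x,z,theta,y [ 0.0331 -0.0655  0.0419 -0.0006] 2.401838873547571 [ 0.  0. -0. -0.]
[0.86947677 0.06844749 4.90127658]
```

```bash
cat > bar.py <<'E'
from h import *
from scipy.optimize import least_squares
np.set_printoptions(precision=4,suppress=True)
s,c=cam('wrist');T=c['T_tool_cam'];c2=dict(c,cam_to_world=T)
g=cv2.cvtColor(c['image'],cv2.COLOR_RGB2GRAY)
m=(g<75).astype(np.uint8);m[:,:225]=0;m[:,278:]=0;m[286:]=0;m[:150]=0
n,l,st,ce=cv2.connectedComponentsWithStats(m)
k=[i for i in range(1,n) if st[i,4]>100]
for i in k: print(st[i],ce[i])
i=max(k,key=lambda i:st[i,4]);x,y,w,h=st[i][:4];q=(l==i)
top=np.where(q[y+3])[0].ptp()+1 if hasattr(np.ndarray,'ptp') else np.ptp(np.where(q[y+3])[0])+1
def quad(p):
    e=np.array([np.cos(p[2]),0,-np.sin(p[2])]);b=np.array([p[0],p[3],p[1]])
    return b,e
area=st[i][4]
def res(p):
    b,e=quad(p);a=[proj(c2,b+su*.0175*e+sv*.004*np.array([0,1,0])) for su,sv in ((1,1),(1,-1),(-1,-1),(-1,1))]
    a=np.array(a,np.float32);v=a[:,1];A=cv2.contourArea(a)
    return [v.min()-y,v.max()-y-h,(A-area)/h,a[:,0].mean()-ce[i][0]-.5]
r=least_squares(res,[0,-.02,.1,0],x_scale=[.01,.01,.1,.01]);print('t',s['t'],'base x,z',r.x[:2],'y',r.x[3],'theta',np.degrees(r.x[2]),np.array(r.fun))
E
python3 bar.py
```

```text
[231 156  44  24 465] [252.3204 165.0968]
[245 232  13  42 528] [250.9621 252.4602]Traceback (most recent call last):
  File "bar.py", line 11, in <module>
    top=np.where(q[y+3])[0].ptp()+1 if hasattr(np.ndarray,'ptp') else np.ptp(np.where(q[y+3])[0])+1
        ^^^^^^^^^^^^^^^^^^^^^^^
AttributeError: `ptp` was removed from the ndarray class in NumPy 2.0. Use np.ptp(arr, ...) instead.
```

```bash
sed -i '/^top=/d' bar.py; python3 bar.py
```

```text
[231 156  44  23 464] [252.2996 165.1099]
[245 232  13  42 530] [250.9604 252.383 ]
t 9.1833 base x,z [-0.   -0.02] y 2.5128353360575353e-09 theta 5.729577951308233 [-4.5498  4.0862  4.0608 -0.0782]
```

```bash
sed -i "s/a=np.array(a,np.float32);v=a\[:,1\];A=cv2.contourArea(a)/a=np.array(a);v=a[:,1];A=abs(np.cross(np.r_[a[2]-a[0],0],np.r_[a[3]-a[1],0])[2])\/2/" bar.py; python3 bar.py
```

```text
[231 156  44  23 463] [252.311  165.1037]
[245 232  13  42 532] [250.9662 252.3064]
t 9.2333 base x,z [-0.0078 -0.0065] y 7.801974348972687e-05 theta 12.726546362925594 [ 0. -0. -0. -0.]
```

Emit:
play_rows:
  targets: [0.4, 0, 0, 0, 0.8, 0, 0.1, 0, 1.2, 0, 0.3, 0, 1.2, 0, 0.6, 0, 1.2, 0, 0.9, 0, 1.2, 0, 1.2, 0, 1.2, 0, 1.2, 0]
  grip_force: 3

```text
t: 9.87
tool_pos: [0.4345, -0.2641, 0.0627]
orientation: [-0.009, -3.141, -0.001]
force: [-0.6, -0.8, 1.4]
opening: 0.0392
gripper_force: 3.0
```

```bash
python3 bar.py
```

```text
[230 173  43  19 280] [250.975  179.5571]
[245 228  15  56 775] [251.4271 255.111 ]
t 9.8667 base x,z [-0.0015 -0.0207] y 0.00031524186576478323 theta -4.337242470138467 [ 0. -0. -0. -0.]
```

Emit:
play_rows:
  targets: [0, 0, 0.4, 0, -0.6, 0, 0.25, 0, -1.3, 0, 0.18, 0, -1.95, 0, 0.15, 0, -2.6, 0, 0.2, 0, -3.3, 0, 0.3, 0, -3.9, 0, 0.45, 0, -3.9, 0, 0.45, 0]

```text
t: 10.58
tool_pos: [0.4754, -0.2645, 0.059]
orientation: [0.008, 3.141, -0.0]
force: [0.8, -0.7, -0.8]
opening: 0.0389
gripper_force: 3.0
```

```bash
python3 bar.py
```

```text
[229 169  45  20 319] [251.1129 176.1003]
[244 229  16  57 844] [251.1185 256.1055]
t 10.5833 base x,z [ 0.003  -0.0304] y 0.0001119815223721364 theta 0.7292857180775737 [ 0. -0. -0. -0.]
```

Emit:
play_rows:
  targets: [-1.6, 0, 0, 0, -3.2, 0, 0, 0, -4.2, 0, -0.1, 0, -5.2, 0, -0.2, 0, -6.2, 0, -0.1, 0, -7.2, 0, 0.1, 0, -7.9, 0, 0.3, 0, -7.9, 0, 0.3, 0]

```text
t: 11.3
tool_pos: [0.5545, -0.2652, 0.0567]
orientation: [0.008, 3.14, -0.001]
force: [1.5, 0.6, 4.0]
opening: 0.0385
gripper_force: 3.0
```

Emit:
play_rows:
  targets: [0, 0, 0, 0, 0, 0, 0, 0]
  grip_force: 15

```text
t: 11.47
tool_pos: [0.5535, -0.2652, 0.0569]
orientation: [0.008, 3.14, -0.001]
force: [2.0, 0.2, 5.2]
opening: 0.0377
gripper_force: 15.0
```

```bash
python3 bar.py
```

```text
[227 150  50  15 271] [250.9483 153.5351]
[244 241  16  40 599] [251.0718 259.7613]
t 11.4667 base x,z [ 0.0016 -0.032 ] y 8.451481222673612e-05 theta 22.513811810146233 [ 0.  0. -0.  0.]
```

Emit:
play_rows:
  targets: [0, 0, -0.8, 0, 1, 0, -1, 0, 2.5, 0, -1, 0, 4, 0, -1, 0, 5.5, 0, -1, 0, 6.3, 0, -1, 0, 6.3, 0, -1, 0]

```text
t: 12.1
tool_pos: [0.4879, -0.2643, 0.0656]
orientation: [-0.01, -3.139, -0.002]
force: [-0.4, 0.2, -1.0]
opening: 0.0382
gripper_force: 15.0
```

Emit:
play_rows:
  targets: [0, 0, 0.5, 0, 0, 0, 1, 0, 0, 0, 1.5, 0, 0, 0, 2, 0, 0, 0, 2.5, 0, 0, 0, 2.5, 0]
  grip_force: 6

```text
t: 12.6
tool_pos: [0.4922, -0.2653, 0.0417]
orientation: [0.008, 3.138, -0.002]
force: [1.8, -0.6, 5.5]
opening: 0.039
gripper_force: 6.0
```

```bash
python3 bar.py
```

```text
[226 150  52  18 459] [251.4227 154.8126]
[244 259  17  27 434] [251.5553 271.6521]
t 12.6 base x,z [ 0.0652 -0.075 ] y 1.7630567255794694e-05 theta 69.91614992752399 [0. 0. 0. 0.]
```

Emit:
play_rows:
  targets: [0, 0, 0.5, 0, 0, 0, 1, 0, 0, 0, 1.5, 0, 0, 0, 2, 0, 0, 0, 2, 0]
  grip_force: 5

```text
t: 13.07
tool_pos: [0.4919, -0.2651, 0.0214]
orientation: [0.008, 3.139, -0.002]
force: [2.2, -0.2, 5.3]
opening: 0.0386
gripper_force: 5.0
```

Emit:
play_rows:
  targets: [0, 0, 0.5, 0, 0, 0, 0.9, 0, 0, 0, 1.2, 0, 0, 0, 1.3, 0, 0, 0, 1.3, 0]

```text
t: 13.48
tool_pos: [0.4923, -0.2653, 0.009]
orientation: [0.008, 3.138, -0.002]
force: [2.3, -0.6, 4.4]
opening: 0.0383
gripper_force: 5.0
```

Run:
```python
from h import *
s,c=cam('wrist');save(c,'w9.png',(100,80,420,384),1.8);print(s['t'],s['tool_pos'],s['force'])
_,c=cam('scene');save(c,'s9.png',(200,230,380,384),4)
p=np.hstack([cv2.resize(cv2.imread('pics/w9.png'),(430,408)),cv2.resize(cv2.imread('pics/s9.png'),(370,408))]);cv2.imwrite('pics/c9.png',p)
```

```text
13.4833 [ 0.49233228 -0.26528879  0.00899998] [ 2.27519295 -0.62404698  4.42581425]
```

View pics/c9.png

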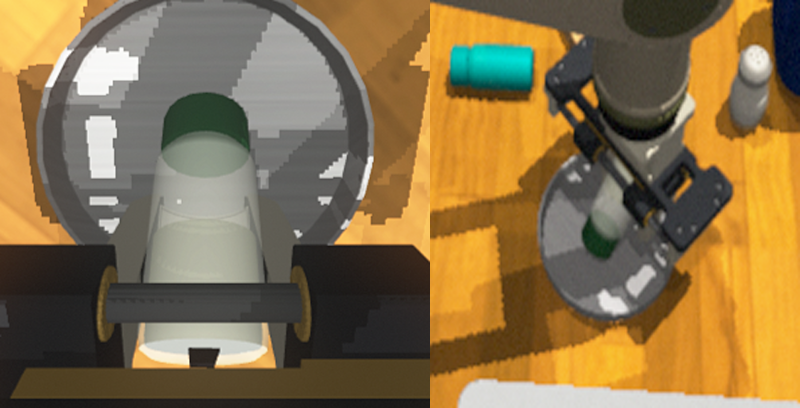

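Emit:
play_rows:
  targets: [0, 0, -0.5, 0, 0, 0, -1.2, 0, 0, 0, -2, 0, 0, 0, -2.5, 0, 0, 0, -2.5, 0, 0, 0, -2.5, 0]
  grip_force: 3

```text
t: 14.08
tool_pos: [0.4905, -0.2649, 0.0337]
orientation: [0.009, 3.141, -0.001]
force: [-0.5, 0.5, -0.8]
opening: 0.039
gripper_force: 3.0
```

```bash
cat > cap.py <<'E'
from h import *
np.set_printoptions(precision=4,suppress=True)
s,c=cam('wrist');h=cv2.cvtColor(c['image'],cv2.COLOR_RGB2HSV)
m=((h[...,0]>45)&(h[...,0]<85)&(h[...,1]>75)&(h[...,2]>15)).astype(np.uint8);m[:, :200]=0;m[:,310:]=0
n,l,st,ce=cv2.connectedComponentsWithStats(m)
for i in range(1,n):
    if st[i,4]>60: print('green',st[i],ce[i])
g=cv2.cvtColor(c['image'],cv2.COLOR_RGB2GRAY);print('row',s['t'],s['tool_pos'],s['force'],s['opening'])
print([(v,int(g[v,251]),int(g[v,235])) for v in range(150,384,5)])
E
python3 cap.py; python3 bar.py
```

```text
green [223 171  58  31 906] [252.2649 183.8565]
row 14.0833 [ 0.4905 -0.2649  0.0337] [-0.4812  0.5454 -0.8214] 0.039047632209138
[(150, 120, 119), (155, 117, 117), (160, 116, 115), (165, 119, 119), (170, 85, 113), (175, 49, 63), (180, 50, 49), (185, 48, 49), (190, 77, 52), (195, 100, 93), (200, 101, 97), (205, 105, 99), (210, 104, 100), (215, 108, 102), (220, 109, 106), (225, 113, 107), (230, 112, 181), (235, 146, 185), (240, 130, 123), (245, 132, 126), (250, 134, 131), (255, 133, 128), (260, 132, 128), (265, 135, 131), (270, 134, 130), (275, 135, 132), (280, 138, 132), (285, 139, 135), (290, 117, 114), (295, 56, 52), (300, 66, 64), (305, 65, 67), (310, 70, 69), (315, 69, 69), (320, 55, 149), (325, 37, 212), (330, 37, 211), (335, 39, 211), (340, 39, 211), (345, 40, 210), (350, 37, 237), (355, 73, 66), (360, 72, 71), (365, 71, 72), (370, 69, 71), (375, 75, 74), (380, 34, 33)]
[225 170  53  31 984] [251.501  183.6758]
t 14.1333 base x,z [ 0.0612 -0.0938] y -1.3461828368770478e-05 theta 60.52200083773647 [ 0.  0. -0.  0.]
```

Emit:
play_rows:
  targets: [0, 0, 1, 0, 0.5, 0, 1.9, 0, 1.5, 0, 1.9, 0, 2.5, 0, 1.9, 0, 3.5, 0, 1.8, 0, 4.3, 0, 1.7, 0, 5, 0, 1.6, 0, 5, 0, 1.6, 0]

```text
t: 14.85
tool_pos: [0.4388, -0.2645, 0.0175]
orientation: [-0.01, -3.141, 0.0]
force: [-1.1, 0.1, -0.6]
opening: 0.0382
gripper_force: 3.0
```

```bash
python3 cap.py
```

```text
green [223 185  56  26 597] [249.8459 194.9631]
row 14.85 [ 0.4388 -0.2645  0.0175] [-1.0768  0.109  -0.5813] 0.03816525602173739
[(150, 98, 107), (155, 100, 109), (160, 102, 107), (165, 95, 74), (170, 110, 113), (175, 113, 114), (180, 114, 112), (185, 42, 114), (190, 44, 41), (195, 46, 44), (200, 87, 50), (205, 87, 90), (210, 89, 88), (215, 90, 88), (220, 92, 90), (225, 92, 92), (230, 95, 94), (235, 103, 94), (240, 105, 106), (245, 106, 105), (250, 108, 107), (255, 111, 105), (260, 106, 106), (265, 107, 105), (270, 109, 107), (275, 109, 109), (280, 109, 109), (285, 116, 114), (290, 103, 101), (295, 55, 54), (300, 63, 65), (305, 65, 63), (310, 69, 69), (315, 68, 69), (320, 56, 151), (325, 37, 212), (330, 39, 212), (335, 38, 212), (340, 39, 212), (345, 40, 211), (350, 38, 211), (355, 74, 67), (360, 71, 72), (365, 71, 71), (370, 69, 72), (375, 76, 74), (380, 34, 33)]
```

Emit:
play_rows:
  targets: [0.4, 0, 0, 0, 0.8, 0, 0, 0, 1.2, 0, 0, 0, 1.4, 0, 0, 0, 1.4, 0, 0, 0]

```text
t: 15.32
tool_pos: [0.4258, -0.2643, 0.0171]
orientation: [-0.009, -3.142, -0.0]
force: [0.9, 0.1, -1.2]
opening: 0.0384
gripper_force: 3.0
```

```bash
python3 cap.py|head -2
```

```text
green [225 193  52  21 440] [250.7114 200.7182]
row 15.3167 [ 0.4258 -0.2643  0.0171] [ 0.9171  0.1113 -1.1655] 0.03841137119643726
```

Emit:
play_rows:
  targets: [0, 0, -0.6, 0, -0.6, 0, -0.6, 0, -1.4, 0, -0.6, 0, -2.2, 0, -0.6, 0, -2.8, 0, -0.6, 0, -3.2, 0, -0.6, 0, -3.4, 0, -0.6, 0, -3.4, 0, -0.4, 0]

```text
t: 16.03
tool_pos: [0.4608, -0.2645, 0.0213]
orientation: [0.008, 3.141, -0.0]
force: [-0.2, -0.3, -1.2]
opening: 0.0384
gripper_force: 3.0
```

Emit:
play_rows:
  targets: [0, 0, 0.2, 0, 0, 0, 0.4, 0, 0, 0, 0.6, 0, 0, 0, 0.6, 0]

```text
t: 16.37
tool_pos: [0.4594, -0.2643, 0.0144]
orientation: [-0.009, -3.141, -0.001]
force: [-0.2, -0.3, -1.2]
opening: 0.0385
gripper_force: 3.0
```

```bash
python3 cap.py|head -2
```

```text
green [225 193  53  21 354] [251.2486 200.7345]
row 16.3667 [ 0.4594 -0.2643  0.0144] [-0.1803 -0.2727 -1.1752] 0.038511266494447104
```

Emit:
play_rows:
  targets: [0, 0, 0.2, 0, 0, 0, 0.4, 0, 0, 0, 0.5, 0, 0, 0, 0.5, 0]

```text
t: 16.75
tool_pos: [0.4602, -0.2647, 0.0103]
orientation: [0.009, 3.141, -0.001]
force: [-0.3, 0.2, 0.4]
opening: 0.0382
gripper_force: 3.0
```

```bash
python3 cap.py|head -2
```

```text
green [225 193  53  21 318] [251.7516 201.0409]
row 16.75 [ 0.4602 -0.2647  0.0103] [-0.3009  0.1666  0.3535] 0.03823117435843503
```

Emit:
play_rows:
  targets: [0.3, 0, 0.1, 0, 0.7, 0, 0.1, 0, 1.1, 0, 0.1, 0, 1.5, 0, 0.1, 0, 1.9, 0, 0.1, 0, 2.3, 0, 0.1, 0, 2.3, 0, 0.1, 0]

```text
t: 17.38
tool_pos: [0.4365, -0.2645, 0.0094]
orientation: [0.009, 3.141, -0.0]
force: [0.7, -1.0, 2.2]
opening: 0.0382
gripper_force: 3.0
```

```bash
python3 cap.py|head -2
```

```text
green [232 197  44  15 222] [252.2297 203.009 ]
row 17.3833 [ 0.4365 -0.2645  0.0094] [ 0.7492 -0.968   2.1611] 0.03823355817742972
```

Emit:
play_rows:
  targets: [0, 0, 0, 0, 0, 0, 0, 0, 0, 0, 0, 0]
  grip: 4.4

```text
t: 17.68
tool_pos: [0.4365, -0.264, 0.0086]
orientation: [-0.008, -3.14, -0.001]
force: [0.1, -0.1, -0.4]
opening: 0.0439
gripper_force: 0.0
```

Emit:
play_rows:
  targets: [0, 0, -0.6, 0, 0, 0, -1.5, 0, 0, 0, -2.5, 0, 0, 0, -3.5, 0, 0, 0, -4.4, 0, 0, 0, -5, 0, 0, 0, -5, 0]

```text
t: 18.27
tool_pos: [0.4383, -0.2653, 0.0615]
orientation: [0.008, 3.139, -0.003]
force: [0.3, -0.3, -0.2]
opening: 0.044
gripper_force: 0.0
```

```bash
python3 cap.py|head -2; python3 bar.py
```

```text
row 18.2667 [ 0.4383 -0.2653  0.0615] [ 0.313  -0.2787 -0.1862] 0.043951954934821
[(150, 104, 106), (155, 115, 108), (160, 119, 120), (165, 112, 113), (170, 114, 114), (175, 43, 115), (180, 84, 117), (185, 83, 57), (190, 85, 83), (195, 94, 86), (200, 98, 92), (205, 99, 97), (210, 100, 96), (215, 194, 102), (220, 45, 215), (225, 46, 214), (230, 48, 215), (235, 48, 214), (240, 47, 214), (245, 50, 214), (250, 52, 215), (255, 51, 214), (260, 51, 215), (265, 51, 215), (270, 50, 250), (275, 62, 239), (280, 233, 233), (285, 241, 241), (290, 214, 215), (295, 67, 66), (300, 73, 71), (305, 75, 73), (310, 76, 75), (315, 76, 75), (320, 152, 146), (325, 195, 200), (330, 192, 192), (335, 187, 192), (340, 191, 192), (345, 181, 193), (350, 194, 194), (355, 71, 69), (360, 73, 72), (365, 72, 71), (370, 72, 70), (375, 75, 75), (380, 37, 34)]
[232 175  40  15 193] [251.9378 180.0933]
[245 218  16  60 854] [252.0105 247.2635]
t 18.3167 base x,z [ 0.0053 -0.0234] y 0.0006238485548550779 theta -9.22638073008234 [0. 0. 0. 0.]
```

Emit:
play_rows:
  targets: [0.6, 0, 0, 0, 1.2, 0, 0.25, 0, 1.2, 0, 0.25, 0, 1.2, 0, 0.25, 0]

```text
t: 18.7
tool_pos: [0.424, -0.2639, 0.0558]
orientation: [-0.009, -3.14, -0.001]
force: [0.8, -0.8, 0.2]
opening: 0.0444
gripper_force: 0.0
```

Emit:
play_rows:
  targets: [0, 0, 0, 0, 0, 0, 0, 0, 0, 0, 0, 0, 0, 0, 0, 0]
  grip: 3
  grip_force: 10

```text
t: 19.03
tool_pos: [0.4251, -0.2642, 0.0565]
orientation: [-0.009, -3.141, -0.0]
force: [-0.8, -0.2, -0.9]
opening: 0.0387
gripper_force: 10.0
```

```bash
python3 bar.py
```

```text
[230 193  43  18 271] [251.3432 199.    ]
[244 246  16  40 589] [251.5433 265.365 ]
t 19.0333 base x,z [-0.0023 -0.0305] y 0.0003487450311992619 theta 21.043065400438305 [ 0.  0. -0. -0.]
```

Emit:
play_rows:
  targets: [0, 0, -0.4, 0, -1, 0, -0.4, 0, -2.5, 0, -0.4, 0, -4, 0, -0.4, 0, -5.5, 0, -0.4, 0, -6.8, 0, -0.4, 0, -7.7, 0, -0.4, 0, -8.2, 0, -0.3, 0]

```text
t: 19.75
tool_pos: [0.5088, -0.2647, 0.06]
orientation: [0.008, 3.141, -0.001]
force: [-3.2, -0.4, 0.7]
opening: 0.0389
gripper_force: 10.0
```

Emit:
play_rows:
  targets: [-0.7, 0, -0.2, 0, -1.4, 0, -0.2, 0, -2.1, 0, -0.1, 0, -2.8, 0, 0, 0, -3.5, 0, 0.2, 0, -4, 0, 0.4, 0, -4.5, 0, 0.7, 0, -4.5, 0, 0.7, 0]
  grip_force: 4

```text
t: 20.42
tool_pos: [0.5537, -0.2652, 0.0528]
orientation: [0.008, 3.14, -0.001]
force: [1.9, -0.0, 4.5]
opening: 0.0388
gripper_force: 4.0
```

```bash
sed -i 's/m\[286:\]=0/m[289:]=0/' bar.py; python3 bar.py; python3 cap.py | head -2
```

```text
[226 150  52  25 814] [251.1708 158.2678]
[245 278  16  11 162] [251.8765 282.8827]
t 20.4167 base x,z [ 0.0675 -0.0935] y -0.0001059973775995926 theta 68.12541484423575 [0. 0. 0. 0.]
green [226 141  51  33 937] [253.4525 154.6009]
row 20.4667 [ 0.5532 -0.2652  0.053 ] [2.0995 0.1363 5.0838] 0.03949235269577306
```

Emit:
play_rows:
  targets: [-0.2, 0, 0.4, 0, -0.2, 0, 0.8, 0, -0.2, 0, 1.2, 0, -0.1, 0, 1.6, 0, 0.2, 0, 1.9, 0, 0.4, 0, 2.2, 0, 0.6, 0, 2.4, 0, 0.6, 0, 2.4, 0]

```text
t: 21.18
tool_pos: [0.5459, -0.2652, 0.0288]
orientation: [0.009, 3.141, -0.001]
force: [1.0, -0.8, 4.4]
opening: 0.0386
gripper_force: 4.0
```

```bash
cat > th.py <<'E'
from h import *
import sys
s,c=cam('wrist');c2=dict(c,cam_to_world=c['T_tool_cam']);S=float(sys.argv[1]) # s of hinge
h=cv2.cvtColor(c['image'],cv2.COLOR_RGB2HSV)
m=((h[...,0]>45)&(h[...,0]<85)&(h[...,1]>75)&(h[...,2]>15)).astype(np.uint8);m[:, :200]=0;m[:,310:]=0
n,l,st,ce=cv2.connectedComponentsWithStats(m);i=1+np.argmax(st[1:,4]);print(s['tool_pos'],s['force'],st[i],ce[i])
for d in range(30,111,10):
    t=np.radians(d);a=np.array([np.sin(t),0,np.cos(t)]);e=np.array([np.cos(t),0,-np.sin(t)])
    P=np.array([proj(c2,np.array([0,0,-.019])+a*(q-S)+.018*(np.cos(w)*e+np.sin(w)*np.array([0,1,0]))) for q in (.075,.091) for w in np.linspace(0,6.28,30)])
    print(d,P.min(0).round(),P.max(0).round())
E
python3 th.py .0205
```

```text
[ 0.54594227 -0.26518089  0.02879819] [ 1.0386055  -0.81189344  4.41477515] [ 222  163   59   40 1511] [251.22634017 179.6485771 ]
30 [226. 152.] [277. 202.]
40 [225. 142.] [278. 191.]
50 [224. 133.] [279. 181.]
60 [223. 127.] [280. 172.]
70 [221. 125.] [282. 164.]
80 [219. 126.] [284. 159.]
90 [216. 127.] [287. 168.]
100 [213. 125.] [290. 181.]
110 [210. 127.] [294. 199.]
```

Emit:
play_rows:
  targets: [0, 0, 0, 0, 0, 0, -0.8, 0, 1, 0, -2.5, 0, 3.5, 0, -2.5, 0, 6, 0, -2.5, 0, 8.2, 0, -2.5, 0, 9.6, 0, -2.5, 0, 9.8, 0, -2, 0]
  grip_force: 15

```text
t: 21.9
tool_pos: [0.4456, -0.2641, 0.0485]
orientation: [-0.01, -3.14, -0.001]
force: [0.2, -0.2, -0.8]
opening: 0.0386
gripper_force: 15.0
```

Emit:
play_rows:
  targets: [0, 0, 0.4, 0, 0, 0, 0.8, 0, 0, 0, 1.1, 0, 0, 0, 1.4, 0, 0, 0, 1.4, 0]

```text
t: 22.32
tool_pos: [0.4481, -0.2639, 0.0336]
orientation: [-0.008, -3.14, -0.001]
force: [-0.7, -0.6, -1.6]
opening: 0.0387
gripper_force: 15.0
```

```bash
python3 th.py .042
```

```text
[ 0.44808232 -0.26394317  0.03358767] [-0.70512368 -0.58018033 -1.62975091] [ 222  163   59   40 1512] [251.87169312 179.57407407]
30 [224. 173.] [279. 225.]
40 [223. 167.] [279. 217.]
50 [223. 164.] [280. 209.]
60 [222. 163.] [281. 203.]
70 [221. 165.] [282. 197.]
80 [219. 167.] [284. 202.]
90 [217. 164.] [286. 211.]
100 [216. 163.] [287. 222.]
110 [214. 165.] [289. 236.]
```

Emit:
play_rows:
  targets: [0, 0, 0.7, 0, -0.3, 0, 1.1, 0, -0.65, 0, 1.4, 0, -0.95, 0, 1.8, 0, -1.2, 0, 2.1, 0, -1.4, 0, 2.4, 0, -1.6, 0, 2.6, 0, -1.6, 0, 2.6, 0]

```text
t: 23.03
tool_pos: [0.4657, -0.2649, 0.0092]
orientation: [0.008, 3.139, -0.002]
force: [3.6, 0.4, 4.6]
opening: 0.0388
gripper_force: 15.0
```

```bash
python3 th.py .042
```

```text
[ 0.46571562 -0.26491587  0.00918644] [3.63715577 0.42233447 4.55335977] [ 221  159   63   39 2097] [252.98998569 177.88841202]
30 [224. 173.] [279. 225.]
40 [223. 167.] [279. 217.]
50 [223. 164.] [280. 209.]
60 [222. 163.] [281. 203.]
70 [221. 165.] [282. 197.]
80 [219. 167.] [284. 202.]
90 [217. 164.] [286. 211.]
100 [216. 163.] [287. 222.]
110 [214. 165.] [289. 236.]
```

```bash
cat > fit3.py <<'E'
from h import *
from scipy.optimize import least_squares
s,c=cam('wrist');c2=dict(c,cam_to_world=c['T_tool_cam'])
h=cv2.cvtColor(c['image'],cv2.COLOR_RGB2HSV)
m=((h[...,0]>45)&(h[...,0]<85)&(h[...,1]>75)&(h[...,2]>15)).astype(np.uint8);m[:, :200]=0;m[:,310:]=0
n,l,st,ce=cv2.connectedComponentsWithStats(m);i=1+np.argmax(st[1:,4]);x,y,w,hh=st[i][:4];print(s['t'],s['tool_pos'],s['force'],st[i])
z=s['tool_pos'][2]
def bb(S,k,t):
    a=np.array([np.sin(t),0,np.cos(t)]);e=np.array([np.cos(t),0,-np.sin(t)])
    P=np.array([proj(c2,np.array([0,0,-k])+a*(q-S)+.018*(np.cos(v)*e+np.sin(v)*np.array([0,1,0]))) for q in (.075,.091) for v in np.linspace(0,6.28,60)])
    return np.r_[P.min(0),P.max(0)]
def low(S,k,t): return min(z+k-(q-S)*np.cos(t)-r*abs(np.sin(t)) for q,r in ((.091,.018),(.0,.0195)))
for d in range(50,106,5):
    t=np.radians(d)
    r=least_squares(lambda p:[bb(p[0],p[1],t)[1]-y,(bb(p[0],p[1],t)[[2]]-bb(p[0],p[1],t)[[0]]-w)[0]],[.042,.02],x_scale=.01)
    print(d,'S %.4f k %.4f lowest %.4f bottom %.0f'%(r.x[0],r.x[1],low(*r.x,t),bb(*r.x,t)[3]),'obs bottom',y+hh, 'cost %.1f'%r.cost)
E
python3 fit3.py
```

```text
23.0833 [ 0.46540745 -0.26493498  0.00927722] [ 4.4790977  -0.72737157  4.86459106] [ 220  159   64   39 2098]
50 S 0.0342 k 0.0407 lowest -0.0003 bottom 210 obs bottom 198 cost 0.0
55 S 0.0359 k 0.0366 lowest -0.0004 bottom 206 obs bottom 198 cost 0.0
60 S 0.0370 k 0.0329 lowest -0.0004 bottom 202 obs bottom 198 cost 0.0
65 S 0.0375 k 0.0294 lowest -0.0002 bottom 198 obs bottom 198 cost 0.0
70 S 0.0376 k 0.0260 lowest 0.0001 bottom 194 obs bottom 198 cost 0.0
75 S 0.0373 k 0.0220 lowest -0.0000 bottom 191 obs bottom 198 cost 0.0
80 S 0.0371 k 0.0171 lowest -0.0007 bottom 191 obs bottom 198 cost 0.0
85 S 0.0393 k 0.0127 lowest -0.0005 bottom 197 obs bottom 198 cost 0.0
90 S 0.0410 k 0.0087 lowest -0.0015 bottom 202 obs bottom 198 cost 0.0
95 S 0.0422 k 0.0049 lowest -0.0089 bottom 207 obs bottom 198 cost 0.0
100 S 0.0431 k 0.0013 lowest -0.0161 bottom 211 obs bottom 198 cost 0.0
105 S 0.0436 k -0.0021 lowest -0.0230 bottom 215 obs bottom 198 cost 0.0
```

Run:
```python
from h import *
s,c=cam('wrist')
for v in (323,328,333,338,343,348): print(v,[tuple(int(q) for q in c['image'][v,u]) for u in (205,215,225,235,243,251,259,268,278,288,298)])
```

```text
323 [(88, 87, 84), (157, 157, 149), (202, 203, 185), (210, 214, 204), (234, 237, 227), (235, 237, 227), (233, 236, 225), (210, 214, 204), (199, 203, 182), (143, 143, 135), (78, 77, 75)]
328 [(248, 242, 236), (185, 186, 177), (201, 205, 186), (210, 215, 206), (211, 216, 208), (213, 216, 207), (211, 215, 208), (210, 213, 204), (200, 202, 181), (166, 166, 159), (237, 235, 230)]
333 [(249, 197, 96), (233, 207, 157), (203, 205, 187), (210, 215, 205), (210, 215, 206), (212, 216, 208), (211, 217, 207), (210, 214, 205), (200, 201, 183), (221, 185, 134), (228, 164, 82)]
338 [(238, 176, 87), (228, 204, 157), (227, 229, 208), (209, 215, 205), (211, 216, 206), (212, 215, 206), (211, 216, 207), (211, 215, 206), (217, 220, 195), (232, 177, 99), (239, 176, 87)]
343 [(232, 167, 86), (245, 189, 91), (249, 238, 208), (209, 214, 205), (211, 215, 207), (213, 216, 208), (212, 215, 207), (209, 213, 205), (249, 236, 198), (242, 182, 91), (235, 171, 85)]
348 [(234, 168, 85), (236, 173, 87), (250, 198, 95), (250, 241, 218), (225, 218, 201), (186, 189, 190), (196, 195, 192), (249, 240, 217), (221, 155, 74), (245, 186, 92), (246, 188, 92)]
```

Emit:
play_rows:
  targets: [0, 0, 0, 0, 0, 0, -1, 0, 0, 0, -2.5, 0, 0.6, 0, -3.1, 0, 1.8, 0, -3.1, 0, 3, 0, -3.1, 0, 3.85, 0, -3.1, 0, 3.85, 0, -2.4, 0]
  grip_force: 20

```text
t: 23.85
tool_pos: [0.4241, -0.2645, 0.033]
orientation: [-0.01, -3.141, 0.0]
force: [0.0, 0.3, -1.5]
opening: 0.0388
gripper_force: 20.0
```

Emit:
play_rows:
  targets: [0, 0, 0.4, 0, 0, 0, 0.8, 0, 0, 0, 1.2, 0, 0, 0, 1.6, 0, 0, 0, 1.9, 0, 0, 0, 2.2, 0, 0, 0, 2.4, 0, 0, 0, 2.4, 0]

```text
t: 24.52
tool_pos: [0.4286, -0.2651, 0.01]
orientation: [0.008, 3.136, -0.003]
force: [6.8, 1.4, 6.5]
opening: 0.0383
gripper_force: 20.0
```

```bash
cat > prof.py <<'E'
from h import *
s,c=cam('wrist');im=c['image'].astype(int)
sat=im.max(2)-im.min(2)
print('col251',[(v,tuple(im[v,251].tolist())) for v in list(range(110,290,10))+list(range(322,352,4))])
E
python3 fit3.py; python3 prof.py
```

```text
24.5167 [ 0.42857147 -0.26513226  0.01002299] [6.84488814 1.36136811 6.5082024 ] [ 218  165   70   44 2806]
50 S 0.0345 k 0.0548 lowest 0.0147 bottom 219 obs bottom 209 cost 0.0
55 S 0.0362 k 0.0507 lowest 0.0146 bottom 215 obs bottom 209 cost 0.0
60 S 0.0372 k 0.0470 lowest 0.0146 bottom 211 obs bottom 209 cost 0.0
65 S 0.0377 k 0.0436 lowest 0.0147 bottom 206 obs bottom 209 cost 0.0
70 S 0.0377 k 0.0402 lowest 0.0150 bottom 201 obs bottom 209 cost 0.0
75 S 0.0374 k 0.0361 lowest 0.0149 bottom 200 obs bottom 209 cost 0.0
80 S 0.0380 k 0.0314 lowest 0.0144 bottom 202 obs bottom 209 cost 0.0
85 S 0.0401 k 0.0271 lowest 0.0147 bottom 208 obs bottom 209 cost 0.0
90 S 0.0418 k 0.0231 lowest 0.0136 bottom 214 obs bottom 209 cost 0.0
95 S 0.0430 k 0.0194 lowest 0.0063 bottom 219 obs bottom 209 cost 0.0
100 S 0.0439 k 0.0159 lowest -0.0009 bottom 223 obs bottom 209 cost 0.0
105 S 0.0444 k 0.0125 lowest -0.0078 bottom 227 obs bottom 209 cost 0.0
col251 [(110, (119, 84, 42)), (120, (118, 83, 42)), (130, (126, 87, 44)), (140, (135, 93, 48)), (150, (137, 94, 47)), (160, (138, 96, 47)), (170, (47, 69, 43)), (180, (45, 71, 44)), (190, (47, 73, 48)), (200, (48, 75, 50)), (210, (224, 227, 221)), (220, (218, 220, 213)), (230, (230, 232, 230)), (240, (230, 231, 229)), (250, (230, 231, 229)), (260, (203, 207, 201)), (270, (206, 210, 205)), (280, (205, 209, 204)), (322, (212, 218, 209)), (326, (210, 215, 207)), (330, (212, 216, 209)), (334, (211, 214, 207)), (338, (210, 215, 208)), (342, (210, 214, 207)), (346, (210, 215, 207)), (350, (229, 232, 223))]
```

Run:
```python
from h import *
s,c=cam('wrist');im=c['image'].astype(int);sat=im.max(2)-im.min(2)
for v in (215,230,245,260,275,285,325,335,345,350):
    r=[u for u in range(190,315) if sat[v,u]<35 and im[v,u].mean()>120];print(v,r[:1],r[-1:],len(r))
_,c=cam('wrist');save(c,'wA.png',(130,100,380,384),1.6)
_,t=cam('scene');save(t,'sA.png',(210,240,370,370),2.5)
a=cv2.imread('pics/wA.png');b=cv2.imread('pics/sA.png');b=cv2.copyMakeBorder(b,0,max(0,a.shape[0]-b.shape[0]),0,0,cv2.BORDER_CONSTANT);cv2.imwrite('pics/cA.png',np.hstack([a,b[:a.shape[0]]]));print(a.shape,b.shape)
```

```text
215 [215] [298] 81
230 [215] [289] 75
245 [215] [288] 74
260 [215] [287] 73
275 [215] [287] 73
285 [215] [288] 74
325 [203] [299] 97
335 [201] [301] 101
345 [213] [289] 77
350 [229] [273] 45
(454, 400, 3) (454, 400, 3)
```

View pics/cA.png

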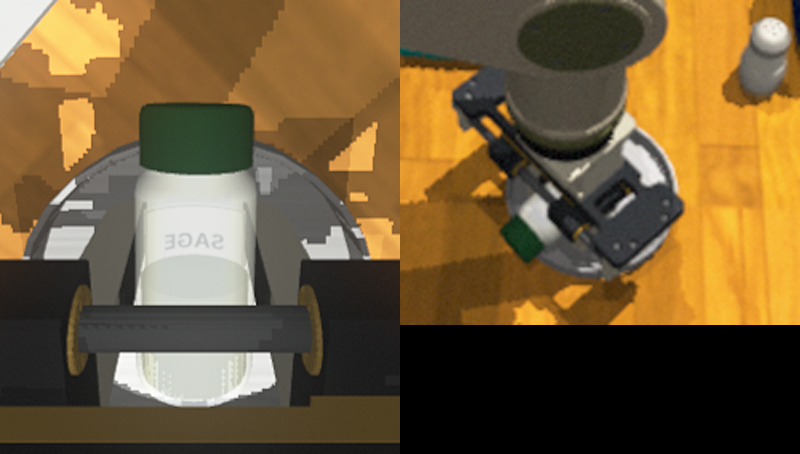

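Emit:
play_rows:
  targets: [0, 0, -1, 0, 0, 0, -3, 0, 0, 0, -5, 0, -0.8, 1.5, -5, 0, -2.2, 3.5, -5, 0, -3.6, 5, -5, 0, -4.4, 5.8, -5, 0, -4.4, 5.8, -5, 0]

```text
t: 25.43
tool_pos: [0.4709, -0.205, 0.0584]
orientation: [-0.005, -3.141, -0.001]
force: [-0.1, 0.7, -1.8]
opening: 0.0383
gripper_force: 20.0
```

Emit:
play_rows:
  targets: [0, 0, 1, 0, 0, 0, 2.5, 0, 0, 0, 3.4, 0, 0, 0, 3.8, 0, 0, 0, 4.1, 0, 0, 0, 4.4, 0, 0, 0, 4.4, 0]

```text
t: 26.02
tool_pos: [0.4696, -0.2067, 0.0143]
orientation: [-0.009, -3.141, -0.0]
force: [0.1, 0.5, -1.8]
opening: 0.0385
gripper_force: 20.0
```

```bash
python3 fit3.py | sed -n '1p;5,12p'
```

```text
26.0167 [ 0.46957784 -0.20674906  0.01425643] [ 0.07292989  0.45733511 -1.77039402] [ 218  165   69   42 2663]
65 S 0.0382 k 0.0413 lowest 0.0169 bottom 206 obs bottom 207 cost 0.0
70 S 0.0382 k 0.0379 lowest 0.0172 bottom 201 obs bottom 207 cost 0.0
75 S 0.0379 k 0.0340 lowest 0.0171 bottom 200 obs bottom 207 cost 0.0
80 S 0.0384 k 0.0292 lowest 0.0166 bottom 202 obs bottom 207 cost 0.0
85 S 0.0405 k 0.0250 lowest 0.0169 bottom 208 obs bottom 207 cost 0.0
90 S 0.0422 k 0.0211 lowest 0.0158 bottom 213 obs bottom 207 cost 0.0
95 S 0.0435 k 0.0174 lowest 0.0084 bottom 218 obs bottom 207 cost 0.0
100 S 0.0444 k 0.0139 lowest 0.0013 bottom 222 obs bottom 207 cost 0.0
```

Emit:
play_rows:
  targets: [0, 0, 0.2, 0, 0, 0, 0.4, 0, 0, 0, 0.6, 0, 0, 0, 0.6, 0]

```text
t: 26.4
tool_pos: [0.4708, -0.2068, 0.0092]
orientation: [0.008, 3.14, -0.001]
force: [1.7, 1.1, 2.8]
opening: 0.0385
gripper_force: 20.0
```

```bash
python3 fit3.py | sed -n '1p;5,12p'
```

```text
26.4 [ 0.47075907 -0.20684952  0.00918337] [1.74065158 1.06258284 2.80685369] [ 216  164   72   48 3045]
65 S 0.0363 k 0.0480 lowest 0.0177 bottom 206 obs bottom 212 cost 0.0
70 S 0.0364 k 0.0444 lowest 0.0180 bottom 201 obs bottom 212 cost 0.0
75 S 0.0361 k 0.0403 lowest 0.0179 bottom 200 obs bottom 212 cost 0.0
80 S 0.0366 k 0.0354 lowest 0.0174 bottom 202 obs bottom 212 cost 0.0
85 S 0.0387 k 0.0310 lowest 0.0177 bottom 208 obs bottom 212 cost 0.0
90 S 0.0404 k 0.0269 lowest 0.0166 bottom 214 obs bottom 212 cost 0.0
95 S 0.0417 k 0.0231 lowest 0.0092 bottom 219 obs bottom 212 cost 0.0
100 S 0.0425 k 0.0195 lowest 0.0021 bottom 224 obs bottom 212 cost 0.0
```

Emit:
play_rows:
  targets: [0, 0, 0.15, 0, 0, 0, 0.3, 0, 0, 0, 0.3, 0]

```text
t: 26.7
tool_pos: [0.4705, -0.2068, 0.0059]
orientation: [0.008, 3.14, -0.001]
force: [3.9, -0.7, 3.0]
opening: 0.0386
gripper_force: 20.0
```

```bash
python3 fit3.py | sed -n '1p;7,11p'
```

```text
26.7 [ 0.47050788 -0.20682674  0.00590267] [ 3.88681868 -0.65296666  3.02032893] [ 216  163   73   53 3423]
75 S 0.0353 k 0.0423 lowest 0.0164 bottom 200 obs bottom 216 cost 0.0
80 S 0.0357 k 0.0373 lowest 0.0158 bottom 201 obs bottom 216 cost 0.0
85 S 0.0378 k 0.0328 lowest 0.0161 bottom 208 obs bottom 216 cost 0.0
90 S 0.0395 k 0.0286 lowest 0.0150 bottom 214 obs bottom 216 cost 0.0
95 S 0.0408 k 0.0247 lowest 0.0077 bottom 219 obs bottom 216 cost 0.0
```

Emit:
play_rows:
  targets: [0, 0, 0, 0, 0, 0, 0, 0, 0, 0, -0.4, 0, 0, 0, -1, 0, 0, 0, -1.6, 0, 0, 0, -1.8, 0, 0, 0, -1.8, 0]
  grip: 4.3

```text
t: 27.33
tool_pos: [0.4705, -0.207, 0.0247]
orientation: [0.009, 3.14, -0.001]
force: [0.8, -1.2, 0.8]
opening: 0.0431
gripper_force: 0.2
```

```bash
python3 fit3.py | sed -n '1p;7,12p'
```

```text
27.3333 [ 0.47047253 -0.20695976  0.02470064] [ 0.79504802 -1.18323032  0.83811078] [ 215  157   65   47 2580]
75 S 0.0359 k 0.0244 lowest 0.0175 bottom 189 obs bottom 204 cost 0.0
80 S 0.0355 k 0.0194 lowest 0.0167 bottom 189 obs bottom 204 cost 0.0
85 S 0.0376 k 0.0149 lowest 0.0170 bottom 195 obs bottom 204 cost 0.0
90 S 0.0393 k 0.0107 lowest 0.0159 bottom 200 obs bottom 204 cost 0.0
95 S 0.0406 k 0.0068 lowest 0.0086 bottom 205 obs bottom 204 cost 0.0
100 S 0.0415 k 0.0031 lowest 0.0014 bottom 210 obs bottom 204 cost 0.0
```

Emit:
play_rows:
  targets: [0, 0, 0, 0, 0, 0, 0, 0, 0, 0, 0, 0, 0, 0, 0, 0]
  grip: 3
  grip_force: 20

```text
t: 27.72
tool_pos: [0.4701, -0.2068, 0.0238]
orientation: [0.009, 3.141, -0.001]
force: [0.6, -2.3, 2.8]
opening: 0.0383
gripper_force: 20.0
```

Emit:
play_rows:
  targets: [0, 0, -0.5, 0, 0, 0, -1.5, 0, 0, 0, -2.5, 0, 0, -1, -2.8, 0, 0, -2.8, -2.8, 0, 0, -4.6, -2.8, 0, 0, -5.8, -2.8, 0, 0, -5.8, -2.8, 0]

```text
t: 28.38
tool_pos: [0.4697, -0.2672, 0.0523]
orientation: [0.011, 3.141, -0.002]
force: [0.3, -0.9, -1.7]
opening: 0.0387
gripper_force: 20.0
```

```bash
python3 fit3.py | sed -n '1p;7,12p'
```

```text
28.3833 [ 0.4697132  -0.26722718  0.05232918] [ 0.31156683 -0.86830859 -1.70480558] [ 220  162   62   43 2039]
75 S 0.0398 k 0.0167 lowest 0.0384 bottom 193 obs bottom 205 cost 0.0
80 S 0.0400 k 0.0121 lowest 0.0378 bottom 194 obs bottom 205 cost 0.0
85 S 0.0421 k 0.0080 lowest 0.0381 bottom 199 obs bottom 205 cost 0.0
90 S 0.0437 k 0.0042 lowest 0.0370 bottom 204 obs bottom 205 cost 0.0
95 S 0.0450 k 0.0007 lowest 0.0297 bottom 209 obs bottom 205 cost 0.0
100 S 0.0459 k -0.0027 lowest 0.0225 bottom 213 obs bottom 205 cost 0.0
```

Emit:
play_rows:
  targets: [0.3, 0.2, 0.8, 0, 0.6, 0.2, 1.6, 0, 0.6, 0.2, 2.4, 0, 0.6, 0.2, 2.7, 0, 0.6, 0.2, 2.9, 0, 0.6, 0.2, 2.9, 0]

```text
t: 28.93
tool_pos: [0.4631, -0.2618, 0.0217]
orientation: [-0.008, -3.14, -0.001]
force: [0.3, -0.5, -1.9]
opening: 0.0385
gripper_force: 20.0
```

Emit:
play_rows:
  targets: [0, 0, 0.2, 0, 0, 0, 0.3, 0, 0, 0, 0.3, 0]

```text
t: 29.18
tool_pos: [0.4637, -0.2625, 0.0197]
orientation: [0.008, 3.141, -0.0]
force: [0.0, -0.3, -1.2]
opening: 0.0383
gripper_force: 20.0
```

Emit:
play_rows:
  targets: [0, 0, 0.2, 0, 0, 0, 0.3, 0, 0, 0, 0.3, 0]

```text
t: 29.43
tool_pos: [0.4635, -0.2624, 0.0164]
orientation: [-0.009, -3.141, -0.0]
force: [-0.6, -0.3, -0.8]
opening: 0.0384
gripper_force: 20.0
```

Emit:
play_rows:
  targets: [0, 0, 0.2, 0, 0, 0, 0.3, 0, 0, 0, 0.3, 0]

```text
t: 29.68
tool_pos: [0.4634, -0.2624, 0.0133]
orientation: [-0.009, -3.141, -0.0]
force: [-0.8, -0.7, -1.3]
opening: 0.0385
gripper_force: 20.0
```

Emit:
play_rows:
  targets: [0, 0, 0.2, 0, 0, 0, 0.3, 0, 0, 0, 0.3, 0]

```text
t: 29.93
tool_pos: [0.4634, -0.2624, 0.0103]
orientation: [-0.009, -3.141, -0.0]
force: [0.0, -0.2, -1.4]
opening: 0.0385
gripper_force: 20.0
```

```bash
python3 fit3.py | sed -n '1p;7,12p'
```

```text
29.9333 [ 0.46339602 -0.2623639   0.0102952 ] [ 0.03713985 -0.24161855 -1.4187902 ] [ 219  158   64   47 2362]
75 S 0.0368 k 0.0219 lowest 0.0008 bottom 190 obs bottom 205 cost 0.0
80 S 0.0365 k 0.0170 lowest 0.0001 bottom 190 obs bottom 205 cost 0.0
85 S 0.0387 k 0.0126 lowest 0.0004 bottom 196 obs bottom 205 cost 0.0
90 S 0.0404 k 0.0085 lowest -0.0007 bottom 201 obs bottom 205 cost 0.0
95 S 0.0416 k 0.0047 lowest -0.0081 bottom 206 obs bottom 205 cost 0.0
100 S 0.0425 k 0.0011 lowest -0.0152 bottom 210 obs bottom 205 cost 0.0
```

Emit:
play_rows:
  targets: [0, 0, 0.15, 0, 0, 0, 0.25, 0, 0, 0, 0.25, 0]

```text
t: 30.23
tool_pos: [0.4636, -0.2625, 0.008]
orientation: [-0.009, -3.142, -0.0]
force: [-0.5, -0.1, -0.7]
opening: 0.0385
gripper_force: 20.0
```

Emit:
play_rows:
  targets: [0, 0, 0.1, 0, 0, 0, 0.15, 0, 0, 0, 0.15, 0]

```text
t: 30.48
tool_pos: [0.464, -0.2625, 0.0072]
orientation: [0.009, 3.141, -0.0]
force: [-1.1, 1.5, 4.1]
opening: 0.0385
gripper_force: 20.0
```

```bash
python3 fit3.py | sed -n '1p;7,12p'
```

```text
30.4833 [ 0.46399101 -0.26254155  0.00724047] [-1.07195724  1.54751085  4.11050498] [ 218  158   65   48 2434]
75 S 0.0364 k 0.0245 lowest 0.0002 bottom 190 obs bottom 206 cost 0.0
80 S 0.0361 k 0.0195 lowest -0.0006 bottom 191 obs bottom 206 cost 0.0
85 S 0.0382 k 0.0150 lowest -0.0003 bottom 196 obs bottom 206 cost 0.0
90 S 0.0399 k 0.0109 lowest -0.0014 bottom 202 obs bottom 206 cost 0.0
95 S 0.0412 k 0.0071 lowest -0.0087 bottom 206 obs bottom 206 cost 0.0
100 S 0.0421 k 0.0034 lowest -0.0159 bottom 211 obs bottom 206 cost 0.0
```

Emit:
play_rows:
  targets: [0, 0, 0, 0, 0, 0, 0, 0, 0, 0, 0, 0]
  grip: 4.1
  grip_force: 3

```text
t: 30.78
tool_pos: [0.4635, -0.2625, 0.0065]
orientation: [-0.009, -3.141, 0.0]
force: [-0.1, -0.3, 0.2]
opening: 0.0409
gripper_force: 0.0
```

Emit:
play_rows:
  targets: [0, 0, 0, 0, 0, 0, -0.3, 0, 0, 0, -1.5, 0, 0, 0, -4, 0, 0, 0, -8, 0, 0, 0, -11, 0, 0, 0, -14, 0]
  grip: 5

```text
t: 31.37
tool_pos: [0.4638, -0.2627, 0.1497]
orientation: [0.009, 3.14, -0.002]
force: [0.3, -0.4, -0.8]
opening: 0.05
gripper_force: 0.0
```

Run:
```python
from h import *
np.set_printoptions(precision=3,suppress=True)
s,c=cam('wrist');h=cv2.cvtColor(c['image'],cv2.COLOR_RGB2HSV)
m=((h[...,0]>45)&(h[...,0]<85)&(h[...,1]>75)&(h[...,2]>15)).astype(np.uint8);m[:,:150]=0;m[:,350:]=0
n,l,st,ce=cv2.connectedComponentsWithStats(m);i=1+np.argmax(st[1:,4]);print(s['t'],s['tool_pos'],s['q'],st[i],ce[i])
x,y,w,hh=st[i][:4];print('cap end',atz(c,x+w/2,y,.0245),'cap/body',atz(c,x+w/2,y+hh,.043))
im=c['image'].astype(int)
for v in (215,230,245,260,275):print(v,[tuple(im[v,u].tolist()) for u in range(200,305,8)][::2])
```

```text
31.3667 [ 0.464 -0.263  0.15 ] [-0.611 -0.009  1.761 -0.     1.389 -2.177] [235 135  33  19 329] [253.009 142.249]
cap end [ 0.411 -0.262  0.025] cap/body [ 0.427 -0.262  0.043]
215 [(87, 81, 76), (233, 232, 230), (236, 236, 233), (192, 196, 188), (196, 198, 181), (229, 229, 226), (85, 81, 77)]
230 [(97, 90, 78), (103, 99, 96), (170, 169, 165), (232, 231, 229), (204, 203, 199), (82, 78, 74), (97, 91, 81)]
245 [(95, 87, 76), (225, 160, 80), (235, 172, 86), (232, 176, 108), (226, 160, 81), (229, 162, 83), (52, 42, 33)]
260 [(51, 37, 28), (227, 161, 81), (235, 171, 84), (220, 155, 78), (214, 149, 75), (237, 175, 84), (50, 38, 29)]
275 [(44, 31, 20), (219, 151, 75), (237, 170, 85), (226, 160, 79), (228, 163, 79), (219, 154, 75), (207, 144, 71)]
```

Emit:
play_rows:
  targets: [0, 2, -1.5, 0, 0, 5.5, -3, 0, 0, 9.5, -3, 0, 0, 13.5, -3, 0, 0, 17.5, -3, 0, 0, 21.5, -3, 0, 0, 25.5, -3, 0, 0, 29.5, -3, 0]
  grip: 6.5

```text
t: 32.08
tool_pos: [0.465, 0.0343, 0.1777]
orientation: [0.009, 3.14, -0.0]
force: [0.5, -0.3, 0.2]
opening: 0.0648
gripper_force: 0.0
```

Emit:
play_rows:
  targets: [-0.1, 4, 0, -4, -0.1, 8, 0, -8, -0.1, 12, 0, -12, -0.1, 15, 0, -16, -0.1, 16.3, 1, -16, -0.1, 16.3, 3, -16, -0.1, 16.3, 3, -16, -0.1, 16.3, 3, -16]

```text
t: 32.75
tool_pos: [0.466, 0.1947, 0.1456]
orientation: [0.427, -3.109, 0.001]
force: [-0.3, -0.2, 0.2]
opening: 0.065
gripper_force: 0.0
```

Run:
```python
from h import *
np.set_printoptions(precision=4,suppress=True)
s,c=cam('wrist');M=R.from_rotvec(s['orientation']).as_matrix();h=cv2.cvtColor(c['image'],cv2.COLOR_RGB2HSV)
m=((h[...,0]>45)&(h[...,0]<80)&(h[...,1]>75)&(h[...,2]>25)).astype(np.uint8)
n,l,st,ce=cv2.connectedComponentsWithStats(m);i=1+np.argmax(st[1:,4]);print('cap obs',ce[i],st[i],'pred',proj(c,[.5123,.2078,.0959]))
d=M.T@(np.array([.465,.195,.0445])-s['tool_pos']);print(s['t'],s['tool_pos'],s['opening'],'to go cm',d*100,'yaw',np.degrees(np.arctan2(-M[1,0],-M[0,0])))
```

```text
cap obs [251.5342 261.9989] [232 250  40  25 876] pred (np.float64(251.14685726567535), np.float64(262.9492934799001))
32.75 [0.466  0.1947 0.1456] 0.06503706345039122 to go cm [ 0.0535  0.0578 10.1091] yaw 15.636116661136809
```

Emit:
play_rows:
  targets: [0, 0, 4, 0, 0, 0, 7.5, 0, 0, 0, 9.5, 0, 0, 0, 10.1, 0, 0, 0, 10.1, 0, 0, 0, 10.1, 0]

```text
t: 33.3
tool_pos: [0.4683, 0.1952, 0.0474]
orientation: [-0.427, 3.111, 0.0]
force: [0.7, 0.0, 1.1]
opening: 0.0648
gripper_force: 0.0
```

Emit:
play_rows:
  targets: [0, 0, 0, 0, 0, 0, 0, 0, 0, 0, 0, 0, 0, 0, 0, 0, 0, 0, 0, 0, 0, 0, 0, 0]
  grip: 3
  grip_force: 20

```text
t: 33.8
tool_pos: [0.4677, 0.1952, 0.0465]
orientation: [-0.429, 3.111, -0.001]
force: [-0.9, -4.5, 6.0]
opening: 0.0385
gripper_force: 20.0
```

Emit:
play_rows:
  targets: [0, 0, -1, 0, 0, 0, -3, 0, 0, 0, -6, 0, 0, 0, -9, 0, 0, 0, -12, 0, 0, 0, -14.5, 0, 0, 0, -15.5, 0, 0, 0, -16, 0]

```text
t: 34.47
tool_pos: [0.4681, 0.196, 0.2081]
orientation: [-0.429, 3.109, 0.001]
force: [0.4, -0.0, -0.6]
opening: 0.0384
gripper_force: 20.0
```

Emit:
play_rows:
  targets: [0, 0, 0, 0, 0, 0, 0, 0]
  grip_force: 3.4

```text
t: 34.63
tool_pos: [0.4663, 0.1953, 0.204]
orientation: [0.429, -3.11, 0.0]
force: [-0.2, -0.3, -1.3]
opening: 0.039
gripper_force: 3.4
```

Emit:
play_rows:
  targets: [0, 0, 0, 0, 0, 0, 0, 0]
  grip_force: 20

```text
t: 34.8
tool_pos: [0.4661, 0.1952, 0.2036]
orientation: [0.428, -3.109, 0.001]
force: [0.0, -0.3, -0.7]
opening: 0.0385
gripper_force: 20.0
```

```bash
cat > d2.py <<'E'
from h import *
s,c=cam('wrist');im=c['image'].astype(int);sat=im.max(2)-im.min(2);g=im.mean(2)
c2=dict(c,cam_to_world=c['T_tool_cam'])
print(s['t'],s['tool_pos'],s['opening'])
print('c251',[(v,tuple(im[v,251].tolist())) for v in list(range(150,292,6))+[324,332,340,348]])
m=((sat<30)&(g>150)).astype(np.uint8);m[:,:205]=0;m[:,300:]=0;m[290:]=0;m[:120]=0
n,l,st,ce=cv2.connectedComponentsWithStats(m)
print('white',[st[i].tolist() for i in range(1,n) if st[i,4]>150])
d=(g<70).astype(np.uint8);d[:,:230]=0;d[:,272]=0;d[:,272:]=0;d[292:]=0
n,l,st,ce=cv2.connectedComponentsWithStats(d);print('dark',[(st[i].tolist(),ce[i].round(1).tolist()) for i in range(1,n) if st[i,4]>30])
for th in (-125,-110,-90,-75,-60,-45,-30,-15,0,15):
    t=np.radians(th);a=np.array([np.sin(t),0,np.cos(t)]);e=np.array([np.cos(t),0,-np.sin(t)]);b=np.array([0,0,-.018])-.016*a
    vis=np.dot(-a,c['T_tool_cam'][:3,3]-b)>0
    print(th,'vis',bool(vis),'base c',round(proj(c2,b)[1]),'dot v',[round(proj(c2,b+q*.008*e)[1]) for q in (1,-1)],'edge v',[round(proj(c2,b+q*.0185*e)[1]) for q in (1,-1)])
E
python3 d2.py
```

```text
34.8 [0.46607116 0.19519378 0.20360285] 0.03845935799880338
c251 [(150, (146, 102, 49)), (156, (181, 128, 61)), (162, (161, 112, 54)), (168, (196, 137, 67)), (174, (213, 212, 207)), (180, (189, 131, 67)), (186, (167, 114, 58)), (192, (119, 83, 46)), (198, (111, 78, 44)), (204, (101, 83, 58)), (210, (194, 196, 175)), (216, (193, 193, 174)), (222, (193, 193, 175)), (228, (192, 192, 176)), (234, (193, 194, 178)), (240, (125, 121, 110)), (246, (125, 121, 110)), (252, (151, 147, 134)), (258, (80, 77, 71)), (264, (109, 105, 96)), (270, (121, 116, 106)), (276, (126, 122, 112)), (282, (124, 120, 109)), (288, (117, 113, 103)), (324, (245, 231, 203)), (332, (167, 178, 175)), (340, (174, 182, 177)), (348, (59, 107, 65))]
white [[226, 181, 50, 55, 1440]]
dark [([230, 0, 17, 9, 62], [237.1, 3.2]), ([255, 0, 16, 26, 169], [261.4, 8.3]), ([230, 117, 42, 55, 1143], [253.0, 139.0]), ([248, 180, 3, 23, 48], [249.0, 191.7]), ([240, 271, 10, 11, 49], [244.9, 276.2]), ([252, 271, 10, 11, 55], [256.7, 275.8]), ([264, 271, 8, 11, 44], [267.5, 276.0]), ([232, 272, 6, 11, 40], [235.0, 276.6]), ([230, 291, 42, 1, 42], [250.5, 291.0])]
-125 vis False base c 225 dot v [228, 222] edge v [231, 218]
-110 vis True base c 225 dot v [224, 226] edge v [223, 227]
-90 vis True base c 227 dot v [221, 233] edge v [215, 242]
-75 vis True base c 231 dot v [222, 241] edge v [211, 255]
-60 vis True base c 237 dot v [225, 250] edge v [210, 268]
-45 vis True base c 244 dot v [230, 259] edge v [212, 279]
-30 vis True base c 252 dot v [236, 267] edge v [217, 288]
-15 vis True base c 260 dot v [245, 275] edge v [225, 294]
0 vis True base c 267 dot v [254, 280] edge v [235, 297]
15 vis True base c 273 dot v [263, 283] edge v [248, 296]
```

Emit:
play_rows:
  targets: [0, 0, 0, 0, 0, 0, 0, 0]
  grip_force: 3

```text
t: 35.02
tool_pos: [0.4668, 0.1954, 0.205]
orientation: [0.429, -3.111, 0.0]
force: [0.9, -0.1, -0.4]
opening: 0.0386
gripper_force: 3.0
```

Emit:
play_rows:
  targets: [0, 0, 0, 0, 0, 0, 0, 0]
  grip_force: 20

```text
t: 35.18
tool_pos: [0.4671, 0.1955, 0.2056]
orientation: [0.429, -3.112, 0.0]
force: [-0.3, 0.4, -1.3]
opening: 0.0384
gripper_force: 20.0
```

```bash
python3 d2.py | head -4
```

```text
35.1833 [0.46709696 0.19547837 0.2055521 ] 0.038389784368586186
c251 [(150, (193, 136, 65)), (156, (183, 128, 61)), (162, (89, 62, 33)), (168, (185, 128, 62)), (174, (191, 187, 180)), (180, (162, 112, 57)), (186, (164, 112, 57)), (192, (112, 79, 43)), (198, (114, 81, 44)), (204, (104, 84, 58)), (210, (192, 193, 173)), (216, (193, 192, 175)), (222, (193, 194, 176)), (228, (194, 194, 178)), (234, (195, 198, 182)), (240, (126, 122, 111)), (246, (125, 121, 110)), (252, (153, 149, 135)), (258, (79, 76, 69)), (264, (108, 105, 96)), (270, (123, 118, 108)), (276, (125, 121, 112)), (282, (124, 120, 109)), (288, (232, 228, 209)), (324, (245, 231, 202)), (332, (168, 179, 176)), (340, (174, 183, 179)), (348, (60, 107, 65))]
white [[226, 206, 50, 31, 1337]]
dark [([230, 0, 11, 5, 31], [234.4, 2.2]), ([257, 0, 13, 21, 145], [261.4, 7.2]), ([230, 115, 42, 55, 1133], [253.0, 137.8]), ([230, 162, 9, 5, 31], [234.2, 163.9]), ([248, 181, 4, 20, 45], [249.0, 190.7]), ([232, 272, 6, 11, 43], [235.0, 276.9]), ([240, 272, 10, 11, 52], [244.8, 276.7]), ([252, 272, 10, 11, 55], [256.7, 276.4]), ([264, 272, 8, 11, 46], [267.5, 277.1]), ([230, 291, 42, 1, 42], [250.5, 291.0])]
```

Emit:
play_rows:
  targets: [0, 0, 3, 0, 0, 0, 7, 0, 0, 0, 11, 0, 0, 0, 14, 0, 0, 0, 15.4, 0, 0, 0, 15.9, 0, 0, 0, 15.9, 0]

```text
t: 35.82
tool_pos: [0.4672, 0.1953, 0.0461]
orientation: [0.429, -3.112, 0.001]
force: [-0.0, 0.5, -0.9]
opening: 0.0387
gripper_force: 20.0
```

Emit:
play_rows:
  targets: [0, 0, 0, 0, 0, 0, 0, 0, 0.5, 0, 0.3, 0, 1.1, 0, 0.7, 0, 1.1, 0, 0.7, 0, 1.1, 0, 0.7, 0]
  grip: 4.8

```text
t: 36.32
tool_pos: [0.4556, 0.1923, 0.0391]
orientation: [0.429, -3.111, 0.0]
force: [-0.7, 0.9, 0.2]
opening: 0.0478
gripper_force: 0.0
```

Emit:
play_rows:
  targets: [0, 0, 0, 0, 0, 0, 0, 0, 0, 0, 0, 0, 0, 0, 0, 0]
  grip: 3
  grip_force: 20

```text
t: 36.65
tool_pos: [0.4567, 0.1924, 0.0398]
orientation: [-0.429, 3.112, -0.0]
force: [-0.8, -1.3, 1.7]
opening: 0.0383
gripper_force: 20.0
```

Emit:
play_rows:
  targets: [0, 0, -1, 0, 0, 0, -3, 0, 0, 0, -6, 0, 0, 0, -9, 0, 0, 0, -12, 0, 0, 0, -14.5, 0, 0, 0, -15.5, 0, 0, 0, -15.5, 0]

```text
t: 37.32
tool_pos: [0.4583, 0.1932, 0.1982]
orientation: [-0.428, 3.106, 0.002]
force: [0.4, 0.5, 0.3]
opening: 0.0383
gripper_force: 20.0
```

Emit:
play_rows:
  targets: [0, 0, 0, 0, 0, 0, 0, 0]
  grip_force: 3.7

```text
t: 37.48
tool_pos: [0.4554, 0.1922, 0.1925]
orientation: [0.428, -3.109, 0.001]
force: [-0.2, -0.2, -1.9]
opening: 0.0388
gripper_force: 3.7
```

Emit:
play_rows:
  targets: [0, 0, 0, 0, 0, 0, 0, 0]
  grip_force: 20

```text
t: 37.65
tool_pos: [0.4555, 0.1922, 0.1926]
orientation: [0.428, -3.109, 0.001]
force: [0.3, 0.1, -0.3]
opening: 0.0383
gripper_force: 20.0
```

```bash
python3 d2.py | head -4
```

```text
37.65 [0.45546852 0.19221185 0.19264057] 0.0383146835274716
c251 [(150, (102, 72, 35)), (156, (194, 135, 65)), (162, (190, 132, 64)), (168, (184, 128, 61)), (174, (96, 68, 35)), (180, (199, 138, 67)), (186, (242, 242, 241)), (192, (172, 120, 61)), (198, (145, 100, 51)), (204, (112, 78, 42)), (210, (114, 81, 45)), (216, (113, 80, 43)), (222, (181, 125, 65)), (228, (39, 32, 25)), (234, (87, 86, 76)), (240, (117, 117, 105)), (246, (195, 199, 190)), (252, (195, 198, 191)), (258, (196, 199, 191)), (264, (195, 199, 190)), (270, (196, 199, 191)), (276, (247, 244, 232)), (282, (120, 116, 106)), (288, (125, 122, 111)), (324, (248, 249, 248)), (332, (243, 244, 241)), (340, (174, 184, 179)), (348, (173, 184, 178))]
white [[205, 180, 39, 47, 261], [220, 239, 59, 44, 1853]]
dark [([230, 0, 11, 10, 56], [233.6, 3.9]), ([256, 0, 16, 27, 197], [262.2, 8.8]), ([230, 118, 42, 65, 1334], [255.6, 143.8]), ([230, 142, 11, 7, 51], [234.9, 144.7]), ([247, 188, 5, 25, 54], [249.0, 201.1]), ([239, 227, 26, 7, 140], [251.4, 230.4]), ([230, 290, 42, 2, 43], [250.4, 291.0])]
```

Emit:
play_rows:
  targets: [0, 0, 0, 0, 0, 0, 0, 0]
  grip_force: 3.3

```text
t: 37.87
tool_pos: [0.4563, 0.1924, 0.1941]
orientation: [0.429, -3.111, 0.0]
force: [0.6, -0.7, -1.4]
opening: 0.0389
gripper_force: 3.3
```

Emit:
play_rows:
  targets: [0, 0, 0, 0, 0, 0, 0, 0]
  grip_force: 20

```text
t: 38.03
tool_pos: [0.4565, 0.1925, 0.1946]
orientation: [0.429, -3.112, 0.0]
force: [-0.4, -0.0, -0.8]
opening: 0.0387
gripper_force: 20.0
```

```bash
python3 d2.py | sed -n '1p;3,20p'
```

```text
38.0333 [0.45649373 0.19251922 0.19457131] 0.03871800942520861
white [[221, 223, 60, 67, 2569]]
dark [([230, 0, 15, 8, 53], [235.8, 3.6]), ([256, 0, 16, 25, 180], [261.9, 8.3]), ([230, 117, 42, 64, 1403], [254.5, 143.3]), ([248, 187, 4, 24, 52], [249.0, 199.7]), ([238, 227, 27, 25, 518], [251.1, 238.6]), ([230, 290, 42, 2, 45], [250.3, 290.9])]
-125 vis False base c 225 dot v [228, 222] edge v [231, 218]
-110 vis True base c 225 dot v [224, 226] edge v [223, 227]
-90 vis True base c 227 dot v [221, 233] edge v [215, 242]
-75 vis True base c 231 dot v [222, 241] edge v [211, 255]
-60 vis True base c 237 dot v [225, 250] edge v [210, 268]
-45 vis True base c 244 dot v [230, 259] edge v [212, 279]
-30 vis True base c 252 dot v [236, 267] edge v [217, 288]
-15 vis True base c 260 dot v [245, 275] edge v [225, 294]
0 vis True base c 267 dot v [254, 280] edge v [235, 297]
15 vis True base c 273 dot v [263, 283] edge v [248, 296]
```

Emit:
play_rows:
  targets: [0, 0, 0, 0]
  grip_force: 3.4

```text
t: 38.17
tool_pos: [0.4565, 0.1925, 0.1947]
orientation: [-0.429, 3.112, 0.0]
force: [-0.8, -0.1, -1.7]
opening: 0.0389
gripper_force: 3.4
```

Emit:
play_rows:
  targets: [0, 0, 0, 0, 0, 0, 0, 0, 0, 0, 0, 0, 0, 0, 0, 0, 0, 0, 0, 0, 0, 0, 0, 0, 0, 0, 0, 0, 0, 0, 0, 0]
  grip_force: 25

```text
t: 38.83
tool_pos: [0.4565, 0.1925, 0.1946]
orientation: [-0.429, 3.112, 0.0]
force: [0.1, -0.3, -0.8]
opening: 0.0386
gripper_force: 25.0
```

```bash
python3 d2.py | sed -n '1p;3,4p'
python3 - <<'E'
from h import *
s,c=cam('wrist')
# tray outline check: project tray corners predicted
M=R.from_rotvec(s['orientation']).as_matrix();print(M[:2,:2].round(3),s['q'].round(2))
E
```

```text
38.8333 [0.45650819 0.19252013 0.19464681] 0.03857581806977099
white [[221, 223, 60, 67, 2583]]
dark [([230, 0, 15, 10, 76], [235.3, 4.3]), ([256, 0, 16, 25, 178], [262.0, 8.3]), ([230, 117, 42, 64, 1407], [254.6, 143.3]), ([248, 187, 4, 24, 49], [249.0, 199.5]), ([239, 227, 26, 25, 520], [251.2, 238.7]), ([230, 290, 42, 2, 46], [250.5, 290.9])]
[[-0.963 -0.27 ]
 [-0.27   0.963]] [ 0.3  -0.14  1.8   0.    1.48 -1.55]
```

Emit:
play_rows:
  targets: [0, 0, 0, 0, 0, 0, 0, 0]
  grip_force: 3.5

```text
t: 39.1
tool_pos: [0.4565, 0.1925, 0.1946]
orientation: [0.429, -3.112, 0.0]
force: [0.4, -0.5, 0.0]
opening: 0.0389
gripper_force: 3.5
```

Emit:
play_rows:
  targets: [0, 0, 0, 0, 0, 0, 0, 0, 0, 0, 0, 0, 0, 0, 0, 0, 0, 0, 0, 0, 0, 0, 0, 0, 0, 0, 0, 0, 0, 0, 0, 0]
  grip_force: 25

```text
t: 39.77
tool_pos: [0.4565, 0.1925, 0.1946]
orientation: [0.429, -3.112, 0.0]
force: [-0.4, 0.2, -0.7]
opening: 0.0386
gripper_force: 25.0
```

Emit:
play_rows:
  targets: [-0.3, -1, 0, 0, -0.9, -3, 0, 0, -1.9, -6, 0, 0, -3, -9.5, 0, 0, -4.1, -13, 0, 0, -5.2, -16.5, 0, 0, -6.3, -20, 0, 0, -7.4, -23.5, 0, 0]

```text
t: 40.43
tool_pos: [0.5921, -0.0163, 0.1946]
orientation: [-0.429, 3.112, -0.0]
force: [-0.1, 0.9, -0.7]
opening: 0.0385
gripper_force: 25.0
```

Emit:
play_rows:
  targets: [-0.9, -3, 0, 5, -1.7, -5.5, 0, 10, -2.1, -6.9, 0, 15, -2.2, -7.4, 0, 20, -2.2, -7.4, 0, 26, -2.2, -7.4, 0, 26.6, -2.2, -7.4, 0, 26.6, -2.2, -7.4, 0, 26.6]

```text
t: 41.1
tool_pos: [0.6324, -0.0792, 0.1945]
orientation: [-0.293, -3.128, 0.0]
force: [-0.3, 0.4, -1.0]
opening: 0.0383
gripper_force: 25.0
```

```bash
python3 d2.py | sed -n '1p;3,4p'
python3 - <<'E'
from h import *
np.set_printoptions(precision=4,suppress=True)
s,c=cam('wrist');M=R.from_rotvec(s['orientation']).as_matrix();print(M[:2,:2],s['q'].round(2))
C=np.array([.632,-.079,s['tool_pos'][2]]);print('tray centre in tool cm',M.T@(C-s['tool_pos'])*100)
# tray walls: predicted corners and edge profile along a column left of jar
for du in (.063,.069,-.063,-.069): print(du,[np.round(proj(c,np.r_[C[:2]+M[:2,0]*du+M[:2,1]*w,.022])) for w in (-.05,.05)])
for dv in (.063,.069,-.063,-.069): print('y',dv,np.round(proj(c,np.r_[C[:2]+M[:2,1]*dv+M[:2,0]*.03,.022])))
im=c['image'].astype(int)
print('col at w=-.05..',[(v,tuple(im[v,195].tolist())) for v in range(120,230,5)])
print('row',[(u,tuple(im[205,u].tolist())) for u in list(range(150,220,5))+list(range(290,350,5))])
E
```

```text
41.1 [ 0.63237782 -0.07919493  0.19453137] 0.038312542493557304
white [[223, 215, 58, 75, 2806]]
dark [([253, 4, 13, 13, 45], [259.5, 9.4]), ([233, 31, 19, 31, 75], [242.6, 44.7]), ([239, 227, 26, 25, 511], [251.2, 238.8]), ([230, 290, 42, 2, 45], [250.3, 290.9])]
[[-0.9825  0.1863]
 [ 0.1863  0.9825]] [-0.2   0.24  1.41 -0.    1.49 -1.59]
tray centre in tool cm [ 0.0384 -0.0074  0.    ]
0.063 [array([208., 122.]), array([294., 122.])]
0.069 [array([208., 117.]), array([294., 117.])]
-0.063 [array([213., 222.]), array([290., 222.])]
-0.069 [array([213., 226.]), array([290., 226.])]
y 0.063 [304. 150.]
y 0.069 [309. 150.]
y -0.063 [199. 150.]
y -0.069 [194. 150.]
col at w=-.05.. [(120, (127, 87, 42)), (125, (122, 85, 44)), (130, (133, 90, 45)), (135, (133, 91, 46)), (140, (202, 138, 66)), (145, (237, 171, 82)), (150, (238, 171, 83)), (155, (244, 182, 88)), (160, (241, 176, 85)), (165, (238, 172, 84)), (170, (235, 168, 81)), (175, (229, 163, 79)), (180, (227, 160, 79)), (185, (209, 147, 72)), (190, (227, 161, 81)), (195, (227, 162, 79)), (200, (234, 171, 84)), (205, (230, 165, 81)), (210, (220, 154, 76)), (215, (240, 179, 87)), (220, (229, 163, 81)), (225, (243, 178, 89))]
row [(150, (225, 154, 76)), (155, (228, 159, 78)), (160, (226, 158, 77)), (165, (226, 158, 79)), (170, (221, 154, 75)), (175, (223, 156, 76)), (180, (221, 154, 75)), (185, (224, 158, 77)), (190, (225, 160, 77)), (195, (230, 165, 81)), (200, (252, 226, 158)), (205, (255, 248, 183)), (210, (252, 229, 164)), (215, (250, 219, 153)), (290, (252, 229, 164)), (295, (253, 232, 166)), (300, (96, 71, 48)), (305, (239, 200, 138)), (310, (242, 179, 89)), (315, (231, 167, 82)), (320, (236, 173, 85)), (325, (237, 174, 85)), (330, (246, 188, 91)), (335, (247, 192, 93)), (340, (237, 175, 86)), (345, (238, 175, 85))]
```

Emit:
play_rows:
  targets: [0, 0, 0, 0, 0, 0, 0, 0]
  grip_force: 3.2

```text
t: 41.37
tool_pos: [0.6325, -0.0788, 0.1948]
orientation: [0.296, 3.127, -0.0]
force: [0.1, -0.0, -1.0]
opening: 0.0388
gripper_force: 3.2
```

Emit:
play_rows:
  targets: [0, 0, 0, 0, 0, 0, 0, 0, 0, 0, 0, 0, 0, 0, 0, 0, 0, 0, 0, 0, 0, 0, 0, 0, 0, 0, 0, 0, 0, 0, 0, 0]
  grip_force: 25

```text
t: 42.03
tool_pos: [0.6325, -0.079, 0.1946]
orientation: [-0.299, -3.127, 0.0]
force: [-0.7, -0.6, -0.5]
opening: 0.0382
gripper_force: 25.0
```

```bash
python3 d2.py | sed -n '1p;3,4p'
```

```text
42.0333 [ 0.63248269 -0.07901914  0.1946259 ] 0.03820766280352155
white [[223, 215, 58, 74, 2741]]
dark [([254, 5, 10, 12, 40], [259.0, 9.8]), ([233, 30, 18, 31, 74], [242.1, 44.5]), ([239, 227, 26, 25, 512], [251.3, 239.0]), ([230, 290, 42, 2, 52], [250.6, 290.8])]
```

Emit:
play_rows:
  targets: [0.3, 0, 3, 0, 0.7, 0, 6.5, 0, 0.7, 0, 10, 0, 0.7, 0, 12.5, 0, 0.7, 0, 14, 0, 0.7, 0, 14.4, 0, 0.7, 0, 14.4, 0, 0.7, 0, 14.4, 0]

```text
t: 42.75
tool_pos: [0.6254, -0.0777, 0.0504]
orientation: [-0.299, -3.127, -0.0]
force: [1.6, -0.1, -0.9]
opening: 0.0385
gripper_force: 25.0
```

Emit:
play_rows:
  targets: [0.1, 0, 0.6, 0, 0.6, 0, 1, 0, 1.1, 0, 1.45, 0, 1.6, 0, 1.9, 0, 2.1, 0, 2.4, 0, 2.6, 0, 2.9, 0, 3, 0, 3.4, 0, 3, 0, 3.4, 0]

```text
t: 43.42
tool_pos: [0.5962, -0.072, 0.0169]
orientation: [0.298, 3.126, -0.0]
force: [0.9, -1.4, 3.3]
opening: 0.0385
gripper_force: 25.0
```

```bash
cat > d3.py <<'E'
from h import *
s,c=cam('wrist');im=c['image'].astype(int);sat=im.max(2)-im.min(2);g=im.mean(2);c2=dict(c,cam_to_world=c['T_tool_cam'])
print(s['t'],s['tool_pos'],s['force'],s['opening'])
print('c251',[(v,tuple(im[v,251].tolist())) for v in list(range(190,292,6))+list(range(322,352,6))])
d=(g<75).astype(np.uint8);d[:,:230]=0;d[:,272:]=0;d[289:]=0
n,l,st,ce=cv2.connectedComponentsWithStats(d);print('dark',[st[i].tolist() for i in range(1,n) if st[i,4]>30])
for k in (.018,.025):
  for th in (-60,-70,-75,-80,-85,-90,-95):
    t=np.radians(th);a=np.array([np.sin(t),0,np.cos(t)]);e=np.array([np.cos(t),0,-np.sin(t)]);b=np.array([0,0,-k])-.016*a
    print(k,th,'dot v',[round(proj(c2,b+q*.008*e)[1],1) for q in (1,-1)],'edge v',[round(proj(c2,b+q*.0185*e)[1]) for q in (1,-1)],'cap low z',round(s['tool_pos'][2]+k-.075*np.cos(t)-.018*abs(np.sin(t)),4))
E
python3 d3.py
```

```text
43.4167 [ 0.59618672 -0.07203612  0.01691181] [ 0.93787252 -1.41200478  3.30165148] 0.0385233226157978
c251 [(190, (123, 96, 68)), (196, (168, 131, 93)), (202, (126, 102, 75)), (208, (47, 41, 37)), (214, (44, 42, 37)), (220, (139, 138, 124)), (226, (192, 194, 179)), (232, (234, 237, 232)), (238, (234, 237, 232)), (244, (235, 237, 232)), (250, (235, 237, 232)), (256, (145, 142, 132)), (262, (152, 146, 132)), (268, (255, 255, 253)), (274, (123, 119, 109)), (280, (108, 105, 95)), (286, (171, 165, 149)), (322, (220, 228, 223)), (328, (184, 196, 187)), (334, (89, 160, 96)), (340, (89, 159, 96)), (346, (89, 158, 95))]
dark [[230, 24, 21, 39, 120], [239, 206, 26, 10, 215]]
0.018 -60 dot v [np.float64(224.7), np.float64(249.5)] edge v [210, 268] cap low z -0.0182
0.018 -70 dot v [np.float64(222.6), np.float64(243.5)] edge v [211, 259] cap low z -0.0077
0.018 -75 dot v [np.float64(222.0), np.float64(240.7)] edge v [211, 255] cap low z -0.0019
0.018 -80 dot v [np.float64(221.5), np.float64(238.0)] edge v [212, 251] cap low z 0.0042
0.018 -85 dot v [np.float64(221.3), np.float64(235.4)] edge v [213, 246] cap low z 0.0104
0.018 -90 dot v [np.float64(221.4), np.float64(233.0)] edge v [215, 242] cap low z 0.0169
0.018 -95 dot v [np.float64(221.7), np.float64(230.8)] edge v [216, 238] cap low z 0.0235
0.025 -60 dot v [np.float64(230.0), np.float64(256.3)] edge v [215, 276] cap low z -0.0112
0.025 -70 dot v [np.float64(227.7), np.float64(250.0)] edge v [215, 267] cap low z -0.0007
0.025 -75 dot v [np.float64(227.0), np.float64(247.0)] edge v [216, 262] cap low z 0.0051
0.025 -80 dot v [np.float64(226.5), np.float64(244.2)] edge v [216, 258] cap low z 0.0112
0.025 -85 dot v [np.float64(226.2), np.float64(241.5)] edge v [218, 253] cap low z 0.0174
0.025 -90 dot v [np.float64(226.2), np.float64(238.9)] edge v [219, 249] cap low z 0.0239
0.025 -95 dot v [np.float64(226.4), np.float64(236.6)] edge v [221, 244] cap low z 0.0305
```

Emit:
play_rows:
  targets: [0.1, 0, 0.15, 0, 0.2, 0, 0.3, 0, 0.2, 0, 0.3, 0]
  grip_force: 15

```text
t: 43.72
tool_pos: [0.5963, -0.0721, 0.0166]
orientation: [0.298, 3.123, -0.001]
force: [-2.2, -0.7, 18.4]
opening: 0.0387
gripper_force: 15.0
```

Emit:
play_rows:
  targets: [0.1, 0, 0.15, 0, 0.2, 0, 0.3, 0, 0.2, 0, 0.3, 0]

```text
t: 43.97
tool_pos: [0.5962, -0.0721, 0.015]
orientation: [0.298, 3.119, -0.002]
force: [1.8, -1.7, 20.8]
opening: 0.0387
gripper_force: 15.0
```

```bash
python3 d3.py | sed -n '1,3p'
```

```text
43.9667 [ 0.59622414 -0.0721047   0.01497986] [ 1.82409886 -1.74784171 20.83641094] 0.038658936290201534
c251 [(190, (119, 93, 66)), (196, (141, 112, 79)), (202, (139, 110, 79)), (208, (45, 40, 35)), (214, (48, 44, 40)), (220, (133, 132, 117)), (226, (168, 170, 152)), (232, (234, 237, 232)), (238, (235, 237, 232)), (244, (235, 237, 232)), (250, (235, 237, 232)), (256, (238, 240, 236)), (262, (159, 155, 142)), (268, (255, 255, 254)), (274, (134, 130, 118)), (280, (106, 102, 92)), (286, (255, 255, 255)), (322, (221, 229, 224)), (328, (221, 229, 224)), (334, (81, 134, 83)), (340, (90, 160, 96)), (346, (91, 160, 96))]
dark [[230, 22, 21, 39, 120], [238, 207, 28, 10, 225]]
```

Emit:
play_rows:
  targets: [0, 0, -0.4, 0, 0, 0, -0.7, 0, -0.3, 0, -0.7, 0, -0.7, 0, -0.7, 0, -1.1, 0, -0.7, 0, -1.3, 0, -0.6, 0, -1.3, 0, -0.4, 0, -1.3, 0, -0.4, 0]

```text
t: 44.68
tool_pos: [0.6054, -0.0737, 0.0151]
orientation: [0.299, 3.127, 0.0]
force: [-1.7, -0.8, 4.9]
opening: 0.0389
gripper_force: 15.0
```

Emit:
play_rows:
  targets: [0, 0, 0, 0, 0, 0, 0, 0]

```text
t: 44.85
tool_pos: [0.6054, -0.0738, 0.0151]
orientation: [0.299, 3.127, 0.0]
force: [0.1, 0.3, 6.0]
opening: 0.0384
gripper_force: 15.0
```

```bash
python3 d3.py | sed -n '1p;3p'
```

```text
44.85 [ 0.60540875 -0.07375106  0.01508754] [0.06848993 0.2858926  5.99425624] 0.03838447833947665
dark [[230, 0, 21, 41, 168], [239, 207, 27, 10, 220]]
```

Emit:
play_rows:
  targets: [0, 0, -0.15, 0, 0, 0, -0.15, 0, 0, 0, -0.15, 0]
  grip: 4.1
  grip_force: 3

```text
t: 45.15
tool_pos: [0.6048, -0.0737, 0.0159]
orientation: [-0.299, -3.127, -0.0]
force: [-0.5, 0.3, -0.9]
opening: 0.0411
gripper_force: 0.0
```

Emit:
play_rows:
  targets: [0, 0, 0, 0, 0, 0, -0.3, 0, 0, 0, -1.5, 0, 0, 0, -4, 0, 0, 0, -8, 0, 0, 0, -12, 0, 0, 0, -16, 0, 0, 0, -18, 0]
  grip: 5.2

```text
t: 45.82
tool_pos: [0.6071, -0.0741, 0.2038]
orientation: [0.298, 3.119, -0.001]
force: [0.8, 0.3, 1.2]
opening: 0.0523
gripper_force: 0.0
```

Run:
```python
from h import *
np.set_printoptions(precision=3,suppress=True)
s,c=cam('wrist');im=c['image'].astype(int);g=im.mean(2);M=R.from_rotvec(s['orientation']).as_matrix()
d=(g<75).astype(np.uint8);d[:,:230]=0;d[:,272:]=0;d[289:]=0
n,l,st,ce=cv2.connectedComponentsWithStats(d);print(s['t'],s['tool_pos'],s['force'],s['opening'])
h=cv2.cvtColor(c['image'],cv2.COLOR_RGB2HSV);m=((h[...,0]>45)&(h[...,0]<80)&(h[...,1]>75)&(h[...,2]>25)).astype(np.uint8)
for nm,mm in (('dark',d),('green',m)):
    n,l,st,ce=cv2.connectedComponentsWithStats(mm)
    for i in range(1,n):
        if st[i,4]>50: print(nm,st[i],ce[i],'world',atz(c,*ce[i],.0255 if nm=='dark' else .04))
_,t=cam('top');h=cv2.cvtColor(t['image'],cv2.COLOR_RGB2HSV);m=((h[...,0]>45)&(h[...,0]<80)&(h[...,1]>75)&(h[...,2]>25)).astype(np.uint8)
n,l,st,ce=cv2.connectedComponentsWithStats(m)
for i in range(1,n):
    if st[i,4]>20: print('top green',st[i],atz(t,*ce[i],.035))
```

```text
45.8167 [ 0.607 -0.074  0.204] [0.834 0.328 1.159] 0.052342800882543734
dark [254  23  13  20  80] [261.025  33.038] world [ 0.457 -0.035  0.026]
dark [233  55  19  31 121] [241.909  69.322] world [ 0.488 -0.062  0.026]
green [ 28  27  36  23 593] [44.872 36.934] world [ 0.421 -0.257  0.04 ]
green [240 214  24  13 272] [251.559 219.699] world [ 0.664 -0.085  0.04 ]
top green [351 266  12   7  65] [ 0.422 -0.265  0.035]
```

```bash
python3 -c "
from plant import workorder
print(workorder.close_job())"
```

```text
the job is handed in; nothing more can be done
None
```

I handed the job in at about 46 s. The dot jar lies on its side about 5 mm from the tray's middle, and the bar jar about 4 mm from the dish's middle. The bar jar was set down and regripped in the dish (on its cap, then across the rim), and the dot jar, tipped only about 32° past level for its mark, was put back in the rack once for a better grip.

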